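Stamp the copper tea caddies and pack the upper layer

ROBOT

A 6-joint arm with a two-finger parallel gripper is mounted at the origin on the work surface. World frame = base frame: x ahead of the robot, y to its left, z up, the work surface at z = 0. Lengths are in m, angles in rad, forces in N, time in s.
With the tool pointing down it reaches from about 0.325 to 0.85 m from the base axis. Payload 4.4 kg.
Tool frame: the origin (TCP) lies on the front face of the gripper's body, between the roots of the fingers; the fingertips stand 97 mm ahead of it and the grasp point (between the pads) lies grip_depth ahead of it (grip_depth is the distance from the TCP to the grasp point, in m); z points along the fingers, x is the direction in which the jaws open and shut, and the axes are right-handed (so a half turn about z gives the same grasp; the last joint's range is limited). The gripper opens to 94 mm and grips with 3 to 60 N. Pads are 16 mm wide; open, the fingers measure 119 mm over their backs; the gripper's body (75 mm by 177 mm) begins 78 mm behind the grasp point.
Start: joints at [1.02, 0.207, 1.542, -0, 1.393, -0.15], TCP at [0.224, 0.529, 0.303] pointing down, gripper open.
Joint ranges: [-2.73, 2.73], [-0.86, 2.22], [0.23, 2.46], [-1.11, 4.25], [0.08, 2.63], [-2.82, 2.82]. Speed limits (rad/s): [2.79, 2.79, 3.14, 3.14, 3.14, 3.14].

INTERFACE

Orientations are given as [roll, pitch, yaw] about the fixed x, y, z axes, in that order (R = Rz(yaw) Ry(pitch) Rx(roll)).
In Python, from rig import * gives the robot as it stands.
- The arm moves only by the tool jog_arm, never from a script. Its argument "moves" is a list of rows, each an object of numbers: "dx", "dy", "dz": the shift along the tool's x, y, z in mm; "ax", "ay", "az": the turn, a rotation vector about the tool's x, y, z in degrees. A call has 1 to 20 rows; each row is the pose to reach, as a shift and turn from the pose measured when the call began, along the tool's axes at that moment; what a row does not reach only later rows make up. A row lasts 1/10 s, in which the tool goes at most 50 mm and 8.59 degrees, less where a joint would pass 70% of its speed; a pose out of reach is approached as far as the arm can. A call with a gripper value outside its range is refused whole. "claw" is the closure in counts, from 0 (fully open) to 255 (shut), set as the call begins (left out, the last holds). The fingers move at their own pace and stop on an object; "newtons" is the grip in N (left out, the last holds). Time passes only in rows, so rows that repeat a pose let the fingers close. It gives the time, the measured TCP pose, the force and the opening at its end, in the units of the state.
- get_state(): the state, without advancing time (a new reading comes with each control period).
- capture(name): name is "side" or "top" or "wrist"; returns a dict with "pixels" (480x640x3 uint8, red, green, blue), "fovy" (degrees; the focal length in pixels is half the picture's height over the tangent of half this angle, whatever the lens; pixels are square), "cx", "cy" (the principal point, pixels), "k1" (the pictures are not rectified: a ray, as slopes to the right and down, at radius r is drawn at 1 + k1 r^2 times it, then the intrinsics apply), "xyz" and "attitude" of the camera in the world; the wrist camera has in their place "T_tool_cam" (4x4, takes a point from camera to tool coordinates, whose origin is the TCP and whose axes are the tool frame's). Camera axes: x right, y down, z forward; pixel columns grow to the right and rows downward; lengths in m; the calibration is good to about 2 mm. A picture is of the moment at which its call begins: read the wrist's pose just before it. There is no depth.
- finish_job(): hands the job in, once; it reports no verdict.
The state is a dict: "time": time; "qpos": joint angles; "joint_velocities": joint speeds; "effort": joint torques, N m; "ee_pos": TCP position; "ee_rot": TCP orientation; "wrist_force": force on the tool from outside, world axes, zero at the start; "moment": the same for the moment, N m; "grip_width": finger opening in m.
Only numpy, scipy, OpenCV 4.12 (cv2) and the standard library are available. Lean on these libraries where they do the work, as an engineer would, in place of code of your own. Each camera call takes 0.05 s, during which the arm holds its last target.

TASK

Lay the separator board flat on top of the lower layer of caddies in the packing crate, over its middle, and let go. Then stamp the loose copper caddies one at a time in order of height, the tallest first: holding each upright, press it down centred on the sprung stamping plate until the plate is fully down for a moment. Stand every stamped caddy upright on the separator board, well inside its edges, let go, and leave the other tools and pots where they are.

Things in the scene. Friction and masses are not known exactly. Their poses are not given: they have to be found in the camera images.
- caddy_a: plain round copper tea caddy with closed flat lid (a thin seam, the lid does not come off), 64 mm in diameter, 96 mm tall, the tallest of the four sizes; may be absent. About 0.15 to 0.33 kg. Origin: centre of its underside; z up along its axis. Starts standing on the table, on the right.
- caddy_b: plain round copper tea caddy with closed flat lid (a thin seam, the lid does not come off), 64 mm in diameter, 82 mm tall, the second tallest size; may be absent. About 0.15 to 0.33 kg. Origin: centre of its underside; z up along its axis. Starts standing on the table, on the right.
- caddy_c: plain round copper tea caddy with closed flat lid (a thin seam, the lid does not come off), 64 mm in diameter, 68 mm tall, the third tallest size; may be absent. About 0.15 to 0.33 kg. Origin: centre of its underside; z up along its axis. Starts standing on the table, on the right.
- caddy_d: plain round copper tea caddy with closed flat lid (a thin seam, the lid does not come off), 64 mm in diameter, 54 mm tall, the shortest size; may be absent. About 0.15 to 0.33 kg. Origin: centre of its underside; z up along its axis. Starts standing on the table, on the right.
- board: separator board: flat square plywood sheet 212 x 212 mm, 12 mm thick, with two hand slots right through it, each 64 mm long (along the board's x) and 34 mm wide; between them, in the middle, a rail 30 mm wide to pinch with a finger in each slot (slots at y = 15 to 49 mm either side). 0.3 kg. Origin: centre of the underside. Starts flat on the table.
- crate: fixed wooden tray crate, 216 mm square, walls 45 mm high. It holds the lower layer: four fixed copper caddies, 64 mm across, at +-50 mm in x and y, their lids level, 66 mm above the table and 21 mm above the rim. The board goes on top of these lids, over the middle of the crate. Origin: centre of the underside, on the table; x, y along the walls.
- stump: fixed dark wooden block 100 x 100 x 55 mm, with the round sprung steel stamping plate above its centre. Origin: centre of its underside, on the table; z up.
- plate_top (a point): centre of the upper face of the stamping plate, a steel disc 80 mm in diameter; 78 mm above the table at rest, 66 mm when fully down; moves with the plate.
- plate (a joint): travel of the sprung stamping plate: 0 = up, 0.012 m = fully down on its stop. The spring starts to yield at about 6 N and needs about 14 N at full travel, so a caddy's own weight does not press it; it springs back by itself.
- dolly: bystander: dark steel cylinder, 40 mm across, 60 mm tall, among the loose caddies; leave it alone. Origin: centre of its underside.
- hammer: bystander: steel hammer with a wooden handle, 260 mm long, lying at the right beyond the caddies; leave it alone. Origin: near its middle.
- mallet: bystander: wooden mallet lying at the left beyond the crate, about 250 mm long; leave it alone. Origin: near its middle.
- bowl: bystander: copper bowl, 110 mm across, 50 mm tall, at the far side; leave it alone. Origin: centre of its underside.
- jar: bystander: earthenware jar with a wooden cap, 70 mm across, 85 mm tall, at the far side; leave it alone. Origin: centre of its underside.
- offcut: bystander: wooden block 130 x 70 x 45 mm at the far side; leave it alone. Origin: centre of its underside.
- scraper: bystander: screwdriver-shaped scraper, 180 mm long, at the far right; leave it alone. Origin: near its middle.
There are look-alikes about, which are no part of the job. What is shaped like the caddy_b but pink or white is not meant.

How it is judged:
By the outcome, as a careful person would: the job done as asked, in the order asked, and still so for the second after the job is handed in, with the robot touching nothing.
Of caddy_a, caddy_b, caddy_c, caddy_d only 3 to 4 are there at a start; the rules pass over those that are not, and their reading is None.
At some moment in a run one of caddy_c, caddy_d may be knocked a few centimetres aside while the robot is not near it.
It also fails if it takes over 210 s, if anything falls off the work surface, if the arm or the gripper's body presses on something with over 40 N, if the wrist force passes 120 N, or if a joint passes its speed limit or range.

## Working session

There is one attempt and no reset: what is moved stays moved. The work goes in short steps, Python scripts to look and compute and a tool call to move; the robot and the scene stay as the last step left them, time stands still between calls to the robot, and variables do not carry over. Pictures are saved under pics/ and viewed, and the job is handed in when it is done.

Besides the shell and the picture viewer there is one more tool, called after "Emit:" as a command line: name --argument value ..., lists and objects as JSON in quotes. jog_arm: Moves the arm, as the interface text tells. Its arguments: {"type":"object","properties":{"moves":{"type":"array"},"claw":{"type":"number"},"newtons":{"type":"number"}},"required":["moves"]}

```bash
ls; mkdir -p pics; python3 - <<'E'
from rig import *
import cv2
s=get_state();print(s)
for n in ("side","top","wrist"):
    c=capture(n);cv2.imwrite(f"pics/{n}0.png",c["pixels"][:,:,::-1]);print(n,{k:v for k,v in c.items() if k!="pixels"})
E
```

```text
pics
{'time': 0.0, 'qpos': array([ 1.01951984e+00,  2.07384540e-01,  1.54294940e+00, -1.96059971e-05,
        1.39346893e+00, -1.50465414e-01]), 'joint_velocities': array([-0.00021779,  0.0007772 , -0.00162987, -0.00035855, -0.00055413,
        0.00090483]), 'effort': array([-1.08460747e-03, -3.70878088e+01, -2.81413704e+01,  6.97813625e-02,
        3.62050615e-02, -1.81019423e-04]), 'ee_pos': array([0.22403111, 0.5289249 , 0.30151285]), 'ee_rot': array([-3.14128042e+00,  2.18813478e-03,  1.16998907e+00]), 'wrist_force': array([ 0.57524431, -0.85226681,  0.32046915]), 'moment': array([-0.0114805 , -0.03494176,  0.00020088]), 'grip_width': 0.09426193011591891}
side {'fovy': 44.172292815754, 'cx': 318.38293375768893, 'cy': 236.46970801335783, 'k1': -0.0803088615973045, 'xyz': array([ 0.36551479, -0.93196435,  1.252934  ]), 'attitude': array([-2.4598171 , -0.00476383, -0.15123096])}
top {'fovy': 49.195771798182335, 'cx': 317.8473831121419, 'cy': 242.63451674395697, 'k1': -0.0462297408010851, 'xyz': array([ 0.40796225, -0.01434372,  1.29875167]), 'attitude': array([-3.06926793e+00, -2.70214195e-03, -1.56394609e+00])}
wrist {'fovy': 59.60088235074666, 'cx': 313.8968380234149, 'cy': 240.28757915297015, 'k1': -0.04302913352087314, 'T_tool_cam': array([[ 9.99999915e-01, -4.12534126e-04,  1.85895379e-06,
         1.49675586e-05],
       [ 4.00503828e-04,  9.71898720e-01,  2.35399059e-01,
        -6.72223539e-02],
       [-9.89168598e-05, -2.35399038e-01,  9.71898803e-01,
        -8.30250604e-02],
       [ 0.00000000e+00,  0.00000000e+00,  0.00000000e+00,
         1.00000000e+00]])}
```

View pics/top0.png

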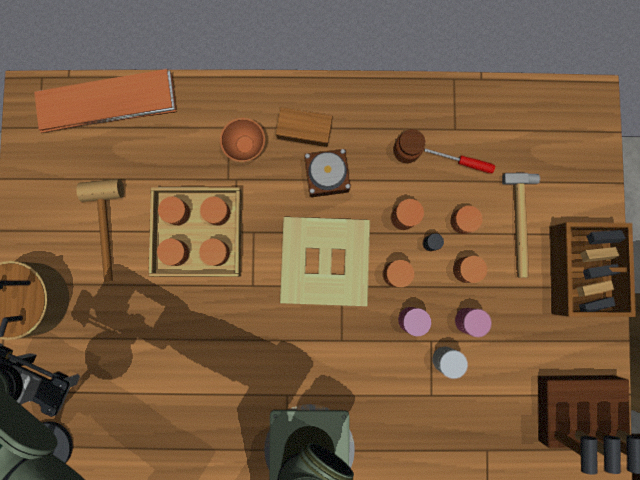

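View pics/side0.png

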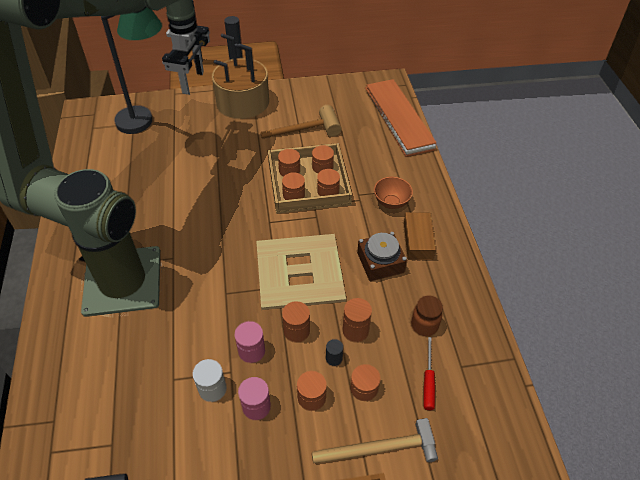

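View pics/wrist0.png

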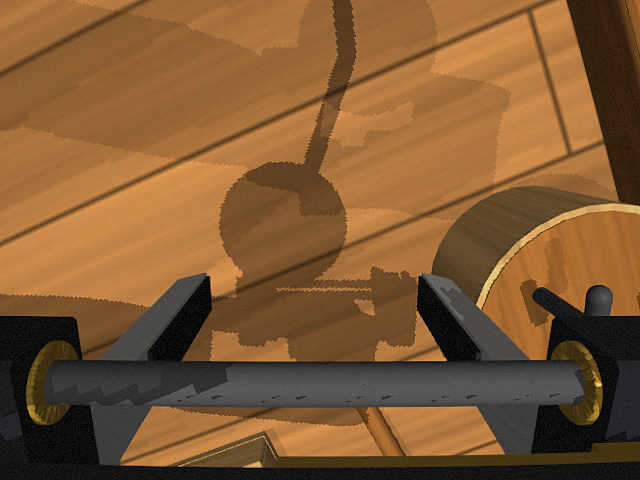

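```bash
python3 -c "
import rig;print([x for x in dir(rig) if x[0]!='_']);print(getattr(rig,'grip_depth',None))"
```

```text
['MotionError', 'capture', 'finish_job', 'get_state', 'grip_depth']
0.0784
```

```bash
cat > h.py <<'E'
import numpy as np, cv2
from scipy.spatial.transform import Rotation as R
from scipy.optimize import least_squares
from rig import *
def K(c):
    f=240/np.tan(np.radians(c["fovy"])/2); return f
def campose(c,st=None):
    if "T_tool_cam" in c:
        T=np.eye(4);T[:3,:3]=R.from_euler("xyz",st["ee_rot"]).as_matrix();T[:3,3]=st["ee_pos"]
        T=T@c["T_tool_cam"];return T[:3,:3],T[:3,3]
    return R.from_euler("xyz",c["attitude"]).as_matrix(),np.array(c["xyz"])
def proj(c,P,st=None):
    Rm,t=campose(c,st);q=(np.atleast_2d(P)-t)@Rm;s=q[:,:2]/q[:,2:]
    r2=(s**2).sum(1,keepdims=True);s=s*(1+c["k1"]*r2);return s*K(c)+[c["cx"],c["cy"]]
def ray(c,uv,st=None):
    Rm,t=campose(c,st);d=(np.atleast_2d(uv)-[c["cx"],c["cy"]])/K(c);s=d.copy()
    for _ in range(20): s=d/(1+c["k1"]*(s**2).sum(1,keepdims=True))
    return t,np.c_[s,np.ones(len(s))]@Rm.T
def at_z(c,uv,z,st=None):
    t,d=ray(c,uv,st);return t+d*((z-t[2])/d[:,2:])
def tri(obs):
    "obs: list of (cam,uv,st)"
    A=np.zeros((3,3));b=np.zeros(3)
    for c,uv,st in obs:
        t,d=ray(c,uv,st);d=d[0]/np.linalg.norm(d[0]);M=np.eye(3)-np.outer(d,d);A+=M;b+=M@t
    return np.linalg.solve(A,b)
def look(n,name,pts=None):
    st=get_state();c=capture(n);cv2.imwrite(f"pics/{name}.png",c["pixels"][:,:,::-1]);return c,st
E
python3 - <<'E'
from h import *
t=cv2.imread("pics/top0.png");s=cv2.imread("pics/side0.png")
cv2.imwrite("pics/t1.png",cv2.resize(t[180:390,370:510],None,fx=4,fy=4)[:, :][:600] if 0 else cv2.resize(t[190:390,375:505],None,fx=3,fy=3,interpolation=cv2.INTER_CUBIC))
cv2.imwrite("pics/s1.png",cv2.resize(s[285:425,180:400],None,fx=3.5,fy=3.5,interpolation=cv2.INTER_CUBIC))
for uv in [(408,212),(467,218),(399,272),(471,268)]: print(uv,t[uv[1],uv[0]],t[uv[1]+17,uv[0]])
E
```

```text
(408, 212) [ 60 106 174] [ 52  89 126]
(467, 218) [ 61 104 171] [ 65 109 150]
(399, 272) [ 67 109 175] [ 54  94 130]
(471, 268) [ 74 114 176] [ 58  98 137]
```

View pics/t1.png

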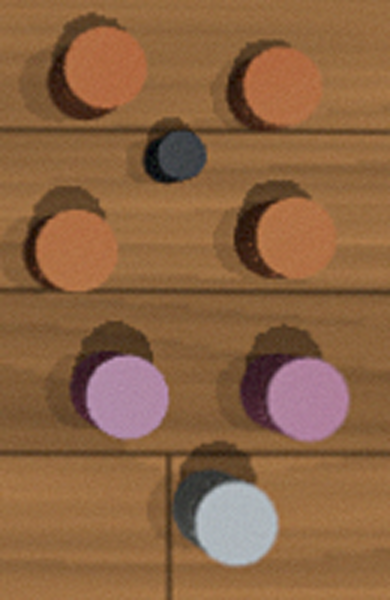

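View pics/s1.png

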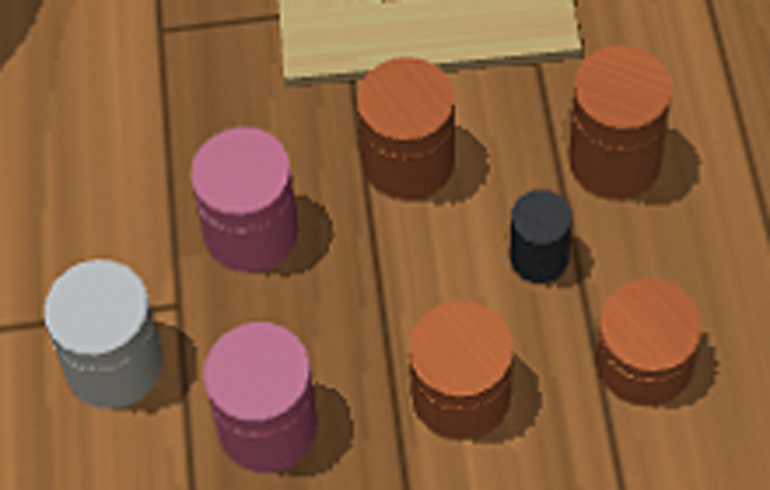

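```bash
cat >> h.py <<'E'
def lid(img,uv,win=26,ratio=None):
    "fit ellipse to lid of similar colour around uv (bgr image); returns centre, axes"
    f=cv2.GaussianBlur(img,(3,3),0).astype(np.float32)
    u,v=int(round(uv[0])),int(round(uv[1]))
    ref=np.median(f[v-3:v+4,u-3:u+4].reshape(-1,3),0)
    m=(np.linalg.norm(f-ref,axis=2)<26).astype(np.uint8)
    w=np.zeros_like(m);w[max(v-win,0):v+win,max(u-win,0):u+win]=1;m*=w
    m=cv2.morphologyEx(m,cv2.MORPH_OPEN,np.ones((3,3),np.uint8))
    m=cv2.morphologyEx(m,cv2.MORPH_CLOSE,np.ones((5,5),np.uint8))
    n,l=cv2.connectedComponents(m);k=l[v,u]
    cs,_=cv2.findContours((l==k).astype(np.uint8),cv2.RETR_EXTERNAL,cv2.CHAIN_APPROX_NONE)
    c=max(cs,key=cv2.contourArea);h=cv2.convexHull(c);e=cv2.fitEllipse(c);return np.array(e[0]),e[1],e[2]
E
python3 - <<'E'
from h import *
t=cv2.imread("pics/top0.png");s=cv2.imread("pics/side0.png")
ct=capture("top");cs=capture("side")
import pickle;pickle.dump((ct,cs),open("cams.pkl","wb"))
T=[(410,212),(468,219),(400,273),(473,269),(173,209),(214,209),(173,250),(214,250),(327,163)]
S=[(357.7,309.6),(365.7,377.6),(296,313),(311.7,384.4),(289,157),(322,155),(293,183),(328,178)]
for a,b in zip(T,S):
    A=lid(t,a);B=lid(s,b);p=tri([(ct,A[0],None),(cs,B[0],None)])
    print(np.round(A[0],1),np.round(A[1],1),np.round(B[0],1),np.round(B[1],1),np.round(p,4),proj(ct,p)-A[0],proj(cs,p)-B[0])
cv2.imwrite("pics/t2.png",cv2.resize(t[130:320,260:385],None,fx=3.1,fy=3.1,interpolation=cv2.INTER_CUBIC))
cv2.imwrite("pics/s2.png",cv2.resize(s[220:320,240:420],None,fx=4,fy=4,interpolation=cv2.INTER_CUBIC))
cv2.imwrite("pics/t3.png",cv2.resize(t[175:290,140:255],None,fx=5,fy=5,interpolation=cv2.INTER_CUBIC))
E
```

```text
[410.6 212. ] [25.7 27. ] [366.5 305.8] [38.7 53. ] [ 0.5777 -0.2306  0.1061] [[ 0.46771458 -4.85793878]] [[-4.86093457  0.67730484]]
[475.9 219.1] [25.3 40.7] [365.3 376.3] [25.6 28.8] [ 0.5554 -0.3888  0.0779] [[ 0.02686658 -0.34096917]] [[-0.36889217  0.05528858]]
[407.3 270.5] [27.3 42.2] [300.8 312.9] [20.8 41.8] [ 0.4355 -0.2224  0.0989] [[ 0.07537261 -1.37381118]] [[-1.37787579  0.13154131]]
[481.2 268.4] [30.5 40.1] [311.9 380.4] [27.2 37.3] [ 0.4389 -0.3921  0.1016] [[ 0.01505219 -0.3141987 ]] [[-0.34129633  0.03724254]]
[170.6 209.1] [24.4 26. ] [288.2 155.3] [14.  19.8] [0.5226 0.3233 0.0853] [[ 1.40862096 21.07602408]] [[16.5042027  -4.18209654]]
[212.4 209.1] [24.6 25.7] [318.9 145.1] [22.4 31.7] [0.5501 0.2041 0.2129] [[-0.09453493  2.48455953]] [[ 1.97081576 -0.328574  ]]
[169.7 251.5] [24.6 26.3] [292.9 180.1] [14.2 22. ] [ 0.4856  0.3734 -0.079 ] [[ 0.11003567 -1.51177028]] [[-1.26692582  0.11574399]]
[211.6 251.5] [25.3 25.8] [328.2 176.2] [14.  21.9] [0.5235 0.2223 0.083 ] [[  3.74461073 -21.33180675]] [[-18.15510743   0.13967722]]
```

View pics/t2.png

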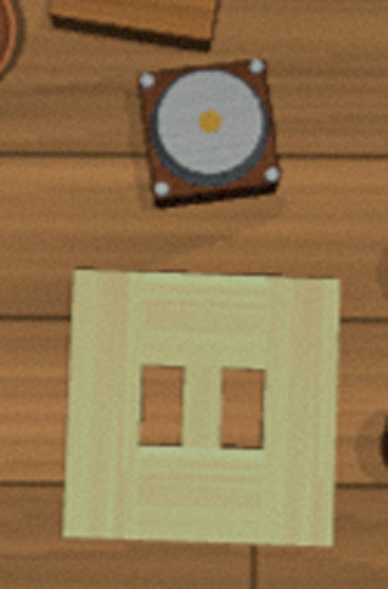

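View pics/s2.png

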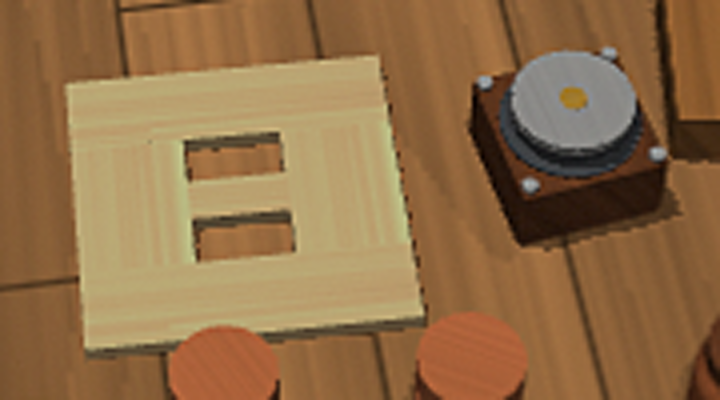

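View pics/t3.png

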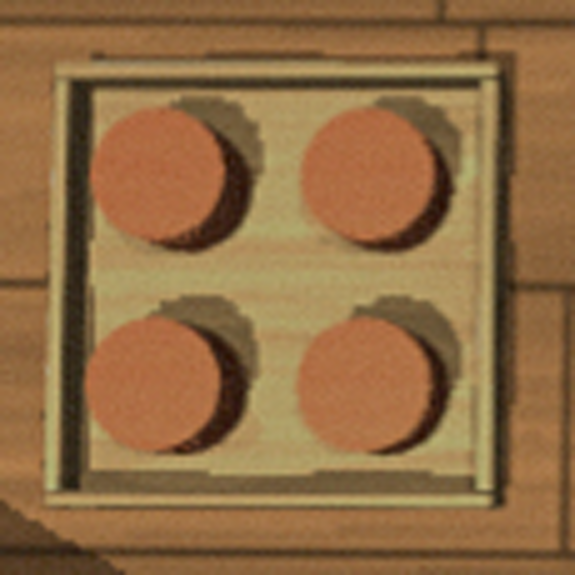

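```bash
cat >> h.py <<'E'
def lid(img,uv,win=26):
    f=cv2.GaussianBlur(img,(3,3),0).astype(np.float32);d=f[:,:,2]-f[:,:,1]
    u,v=int(round(uv[0])),int(round(uv[1]))
    r=np.median(d[v-3:v+4,u-3:u+4]);R0=np.median(f[v-3:v+4,u-3:u+4,2])
    m=((d>0.78*r)&(f[:,:,2]>0.8*R0)).astype(np.uint8)
    w=np.zeros_like(m);w[max(v-win,0):v+win,max(u-win,0):u+win]=1;m*=w
    m=cv2.morphologyEx(m,cv2.MORPH_OPEN,cv2.getStructuringElement(cv2.MORPH_ELLIPSE,(7,7)))
    n,l=cv2.connectedComponents(m);k=l[v,u]
    cs,_=cv2.findContours((l==k).astype(np.uint8),cv2.RETR_EXTERNAL,cv2.CHAIN_APPROX_NONE)
    e=cv2.fitEllipse(max(cs,key=cv2.contourArea));return np.array(e[0]),e[1],e[2]
E
python3 - <<'E'
from h import *
t=cv2.imread("pics/top0.png");s=cv2.imread("pics/side0.png")
import pickle;ct,cs=pickle.load(open("cams.pkl","rb"))
T=[(410,212),(468,219),(400,273),(473,269),(173,209),(214,209),(173,250),(214,250)]
S=[(357.7,309.6),(365.7,377.6),(296,313),(311.7,384.4),(289,157),(322,155),(293,183),(328,178)]
# crate: top left=(x hi,y hi): side: +y is up, +x right => top row(T) -> right col
S[4:]=[(322,155),(328,178),(289,157),(293,183)]
for a,b in zip(T,S):
    A=lid(t,a);B=lid(s,b);p=tri([(ct,A[0],None),(cs,B[0],None)])
    print(np.round(A[0],1),np.round(A[1],1),np.round(B[0],1),np.round(B[1],1),np.round(p,4),np.round(proj(ct,p)-A[0],1),np.round(proj(cs,p)-B[0],1))
def c(o,sc,l): return [(o[0]+(x+.5)/sc-.5,o[1]+(y+.5)/sc-.5) for x,y in l]
pt=c((260,130),3.1,[(210,121),(76,270),(340,280),(333,545),(64,536),(184,367),(184,446),(222,367),(220,446)])
ps=c((240,220),4,[(574,98),(380,57),(425,318),(88,348),(68,84),(280,173),(188,182),(290,212),(196,222)])
for n,a,b in zip(["plate","c1","c2","c3","c4","r","r","r","r"],pt,ps):
    p=tri([(ct,a,None),(cs,b,None)]);print(n,np.round(p,4),np.round(proj(ct,p)-a,1),"z12:",np.round(at_z(ct,a,.012)[0],4))
E
```

```text
[410.1 212.1] [25.7 26.5] [357.5 309.1] [22.4 27. ] [ 0.5682 -0.23    0.096 ] [[ 0.  -0.3]] [[-0.3  0. ]]
[469.1 218.3] [24.8 25.4] [365.4 377.1] [25.3 27.8] [ 0.5596 -0.3798  0.054 ] [[ 0.  -0.2]] [[-0.2  0. ]]
[400.6 273. ] [25.9 26.7] [295.5 312.7] [21.9 26.7] [ 0.4273 -0.2096  0.0816] [[ 0.  -0.2]] [[-0.2  0. ]]
[473.9 268.9] [26.  26.2] [311.1 383.9] [26.1 28.3] [ 0.4383 -0.3849  0.0693] [[ 0.  -0.2]] [[-0.2  0. ]]
[170.9 209.3] [24.5 25.3] [322.5 152.3] [13.8 19.6] [0.5754 0.3328 0.0647] [[ 0.  -0.4]] [[-0.3  0. ]]
[212.9 209.4] [24.6 25.4] [328.1 176.3] [14.7 21.3] [0.5756 0.2326 0.065 ] [[ 0.  -0.4]] [[-0.3  0. ]]
[170.  251.5] [24.8 25.5] [288.4 155.8] [13.9 19.8] [0.4747 0.3323 0.065 ] [[ 0.  -0.3]] [[-0.2  0. ]]
[212.1 251.5] [25.  25.7] [292.8 180.1] [14.7 21.2] [0.4754 0.2323 0.0648] [[ 0.  -0.3]] [[-0.2  0. ]]
plate [ 0.6727 -0.0385  0.0773] [[ 0.  -0.4]] z12: [ 0.6859 -0.0397  0.012 ]
c1 [0.5666 0.0664 0.0105] [[ 0.  -0.7]] z12: [0.5647 0.0664 0.012 ]
c2 [ 0.5597 -0.1444  0.0094] [[ 0.  -0.5]] z12: [ 0.5582 -0.144   0.012 ]
c3 [ 0.3496 -0.1384  0.0142] [[ 0.  -0.6]] z12: [ 0.3482 -0.1385  0.012 ]
c4 [0.3553 0.0735 0.0115] [[ 0.  -0.6]] z12: [0.3538 0.0735 0.012 ]
r [ 0.4877 -0.0201  0.0101] [[-0.   0.1]] z12: [ 0.4879 -0.0201  0.012 ]
r [ 0.4261 -0.0206  0.013 ] [[ 0.  -0.3]] z12: [ 0.4253 -0.0206  0.012 ]
r [ 0.4889 -0.0504  0.0079] [[ 0.  -0.2]] z12: [ 0.4881 -0.0503  0.012 ]
r [ 0.427  -0.0492  0.0077] [[ 0.  -0.6]] z12: [ 0.4255 -0.049   0.012 ]
```

```bash
cat >> h.py <<'E'
def plan(*wps):
    "wps: (x,y,z[,yaw]) TCP targets"
    st=get_state();R0=R.from_euler("xyz",st["ee_rot"]);y0=st["ee_rot"][2]
    print("t",round(st["time"],2),"pos",np.round(st["ee_pos"],4),"rot",np.round(st["ee_rot"],4),"w",round(st["grip_width"],4),"F",np.round(st["wrist_force"],1))
    for w in wps:
        yaw=w[3] if len(w)>3 else y0
        d=R0.inv().apply(np.array(w[:3])-st["ee_pos"])*1000
        rv=np.degrees((R0.inv()*R.from_euler("xyz",[np.pi,0,yaw])).as_rotvec())
        print(w,"d",np.round(d,1),"a",np.round(rv,2),"rows>=",int(np.ceil(max(np.linalg.norm(d)/50,np.linalg.norm(rv)/8.59))))
E
python3 -c "
from h import *
plan((.4565,-.0355,.25,1.541),(.4565,-.0355,.12,1.541),(.4565,-.0355,.100,1.541))"
```

```text
t 0.25 pos [0.2242 0.5292 0.3021] rot [-3.1414e+00  1.1000e-03  1.1700e+00] w 0.0938 F [-0.  -0.  -0.3]
(0.4565, -0.0355, 0.25, 1.541) d [-429.3  434.2   52.5] a [-2.000e-02  6.000e-02 -2.126e+01] rows>= 13
(0.4565, -0.0355, 0.12, 1.541) d [-429.1  434.2  182.5] a [-2.000e-02  6.000e-02 -2.126e+01] rows>= 13
(0.4565, -0.0355, 0.1, 1.541) d [-429.1  434.2  202.5] a [-2.000e-02  6.000e-02 -2.126e+01] rows>= 13
```

Emit:
jog_arm --moves '[{"dx":-429,"dy":434,"dz":52,"az":-21.3},{"dx":-429,"dy":434,"dz":52,"az":-21.3},{"dx":-429,"dy":434,"dz":52,"az":-21.3},{"dx":-429,"dy":434,"dz":52,"az":-21.3},{"dx":-429,"dy":434,"dz":52,"az":-21.3},{"dx":-429,"dy":434,"dz":52,"az":-21.3},{"dx":-429,"dy":434,"dz":52,"az":-21.3},{"dx":-429,"dy":434,"dz":52,"az":-21.3},{"dx":-429,"dy":434,"dz":52,"az":-21.3},{"dx":-429,"dy":434,"dz":52,"az":-21.3},{"dx":-429,"dy":434,"dz":52,"az":-21.3},{"dx":-429,"dy":434,"dz":52,"az":-21.3},{"dx":-429,"dy":434,"dz":52,"az":-21.3},{"dx":-429,"dy":434,"dz":52,"az":-21.3},{"dx":-429,"dy":434,"dz":52,"az":-21.3},{"dx":-429,"dy":434,"dz":52,"az":-21.3},{"dx":-429,"dy":434,"dz":52,"az":-21.3},{"dx":-429,"dy":434,"dz":52,"az":-21.3}]' --claw 119 --newtons 30

```text
invalid input
```

```bash
python3 -c "
from h import *
c,st=look('wrist','w1')
print(proj(c,[[.4565,-.0355,.012],[.4879,-.0201,.012],[.4253,-.0206,.012],[.4881,-.0503,.012],[.4255,-.049,.012]],st).round(1))
plan((.4565,-.0355,.25,1.541),(.4565,-.0355,.12,1.541),(.4565,-.0355,.100,1.541))"
```

```text
[[-35.8 566.2]
 [-11.4 581.3]
 [-41.7 544.9]
 [-29.8 586.7]
 [-59.2 550.5]]
t 0.3 pos [0.2242 0.5293 0.3023] rot [-3.1415e+00  7.0000e-04  1.1700e+00] w 0.094 F [-0.4 -0.4 -0.8]
(0.4565, -0.0355, 0.25, 1.541) d [-429.3  434.2   52.5] a [-2.000e-02  4.000e-02 -2.126e+01] rows>= 13
(0.4565, -0.0355, 0.12, 1.541) d [-429.2  434.2  182.5] a [-2.000e-02  4.000e-02 -2.126e+01] rows>= 13
(0.4565, -0.0355, 0.1, 1.541) d [-429.2  434.2  202.5] a [-2.000e-02  4.000e-02 -2.126e+01] rows>= 13
```

View pics/w1.png

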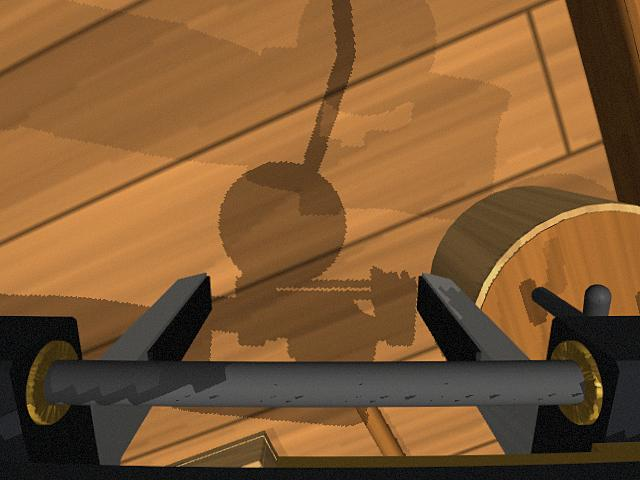

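Emit:
jog_arm --moves '[{"dx":-50,"dy":50,"dz":6,"ax":0,"ay":0,"az":-3}]' --claw 119 --newtons 30

```text
time: 0.4
ee_pos: [0.2422, 0.4861, 0.2985]
ee_rot: [-3.141, -0.003, 1.229]
wrist_force: [1.3, -0.7, -0.2]
grip_width: 0.089
```

```bash
python3 -c "
from h import *
plan((.4565,-.0355,.25,1.541))"
```

```text
t 0.4 pos [0.2422 0.4861 0.2985] rot [-3.1408e+00 -2.8000e-03  1.2287e+00] w 0.089 F [ 1.3 -0.7 -0.2]
(0.4565, -0.0355, 0.25, 1.541) d [-419.6  376.9   47.1] a [ -0.02  -0.17 -17.89] rows>= 12
```

Emit:
jog_arm --moves '[{"dx":-420,"dy":377,"dz":47,"ax":0,"ay":0,"az":-18},{"dx":-420,"dy":377,"dz":47,"ax":0,"ay":0,"az":-18},{"dx":-420,"dy":377,"dz":47,"ax":0,"ay":0,"az":-18},{"dx":-420,"dy":377,"dz":47,"ax":0,"ay":0,"az":-18},{"dx":-420,"dy":377,"dz":47,"ax":0,"ay":0,"az":-18},{"dx":-420,"dy":377,"dz":47,"ax":0,"ay":0,"az":-18},{"dx":-420,"dy":377,"dz":47,"ax":0,"ay":0,"az":-18},{"dx":-420,"dy":377,"dz":47,"ax":0,"ay":0,"az":-18},{"dx":-420,"dy":377,"dz":47,"ax":0,"ay":0,"az":-18},{"dx":-420,"dy":377,"dz":47,"ax":0,"ay":0,"az":-18},{"dx":-420,"dy":377,"dz":47,"ax":0,"ay":0,"az":-18},{"dx":-420,"dy":377,"dz":47,"ax":0,"ay":0,"az":-18},{"dx":-420,"dy":377,"dz":47,"ax":0,"ay":0,"az":-18},{"dx":-420,"dy":377,"dz":47,"ax":0,"ay":0,"az":-18},{"dx":-420,"dy":377,"dz":47,"ax":0,"ay":0,"az":-18}]'

```text
time: 1.9
ee_pos: [0.456, -0.0348, 0.25]
ee_rot: [-3.141, -0.003, 1.544]
wrist_force: [1.3, -0.1, -0.6]
grip_width: 0.0503
```

```bash
python3 -c "
from h import *
c,st=look('wrist','w1')
print(proj(c,[[.4565,-.0355,.012],[.4879,-.0201,.012],[.4253,-.0206,.012],[.4881,-.0503,.012],[.4255,-.049,.012]],st).round(1))
plan((.4565,-.0355,.25,1.541),(.4565,-.0355,.12,1.541),(.4565,-.0355,.100,1.541))"
```

```text
[[312.3 228. ]
 [332.6 265.9]
 [330.6 187.6]
 [294.9 267.1]
 [293.5 188.9]]
t 1.95 pos [ 0.456  -0.0346  0.2501] rot [-3.1415 -0.0033  1.5446] w 0.0499 F [-0.5 -0.8 -1.1]
(0.4565, -0.0355, 0.25, 1.541) d [-0.9  0.5  0.1] a [-0.   -0.19  0.21] rows>= 1
(0.4565, -0.0355, 0.12, 1.541) d [ -1.3   0.5 130.1] a [-0.   -0.19  0.21] rows>= 3
(0.4565, -0.0355, 0.1, 1.541) d [ -1.4   0.5 150.1] a [-0.   -0.19  0.21] rows>= 4
```

View pics/w1.png

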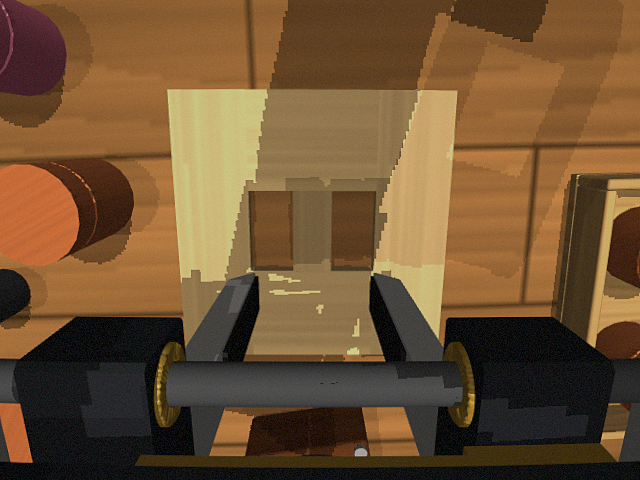

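Emit:
jog_arm --moves '[{"dx":-1,"dy":0.5,"dz":50,"ax":0,"ay":-0.2,"az":0.2},{"dx":-1.3,"dy":0.5,"dz":100,"ax":0,"ay":-0.2,"az":0.2},{"dx":-1.3,"dy":0.5,"dz":125,"ax":0,"ay":-0.2,"az":0.2},{"dx":-1.4,"dy":0.5,"dz":140,"ax":0,"ay":-0.2,"az":0.2},{"dx":-1.4,"dy":0.5,"dz":150,"ax":0,"ay":-0.2,"az":0.2},{"dx":-1.4,"dy":0.5,"dz":150,"ax":0,"ay":-0.2,"az":0.2},{"dx":-1.4,"dy":0.5,"dz":150,"ax":0,"ay":-0.2,"az":0.2}]'

```text
time: 2.65
ee_pos: [0.457, -0.0352, 0.1008]
ee_rot: [3.14, 0.001, 1.542]
wrist_force: [0.0, -0.4, 0.4]
grip_width: 0.0504
```

Emit:
jog_arm --moves '[{"dx":0,"dy":0,"dz":0,"ax":0,"ay":0,"az":0},{"dx":0,"dy":0,"dz":0,"ax":0,"ay":0,"az":0},{"dx":0,"dy":0,"dz":0,"ax":0,"ay":0,"az":0},{"dx":0,"dy":0,"dz":0,"ax":0,"ay":0,"az":0},{"dx":0,"dy":0,"dz":0,"ax":0,"ay":0,"az":0},{"dx":0,"dy":0,"dz":0,"ax":0,"ay":0,"az":0},{"dx":0,"dy":0,"dz":0,"ax":0,"ay":0,"az":0},{"dx":0,"dy":0,"dz":0,"ax":0,"ay":0,"az":0}]' --claw 255 --newtons 40

```text
time: 3.45
ee_pos: [0.4577, -0.0354, 0.1017]
ee_rot: [3.139, 0.001, 1.542]
wrist_force: [-1.0, 0.6, 6.5]
grip_width: 0.0294
```

Emit:
jog_arm --moves '[{"dx":0,"dy":0,"dz":-15,"ax":0,"ay":0,"az":0},{"dx":0,"dy":0,"dz":-40,"ax":0,"ay":0,"az":0},{"dx":0,"dy":0,"dz":-75,"ax":0,"ay":0,"az":0},{"dx":0,"dy":0,"dz":-110,"ax":0,"ay":0,"az":0},{"dx":0,"dy":0,"dz":-130,"ax":0,"ay":0,"az":0},{"dx":0,"dy":0,"dz":-130,"ax":0,"ay":0,"az":0},{"dx":0,"dy":0,"dz":-130,"ax":0,"ay":0,"az":0}]'

```text
time: 4.15
ee_pos: [0.4566, -0.0351, 0.2306]
ee_rot: [3.14, 0.0, 1.542]
wrist_force: [-0.9, 0.1, -2.8]
grip_width: 0.0292
```

```bash
python3 -c "
from h import *
c,st=look('top','t4');c,st=look('side','s4')
plan((.5258,.2822,.23,1.575),(.5258,.2822,.168,1.575))"
```

```text
t 4.25 pos [ 0.4559 -0.0349  0.2294] rot [-3.1398e+00 -3.0000e-04  1.5420e+00] w 0.0295 F [-0.9 -0.2 -2.5]
(0.5258, 0.2822, 0.23, 1.575) d [319.   60.8  -0.7] a [-0.1  -0.02 -1.89] rows>= 7
(0.5258, 0.2822, 0.168, 1.575) d [319.   60.9  61.3] a [-0.1  -0.02 -1.89] rows>= 7
```

View pics/t4.png

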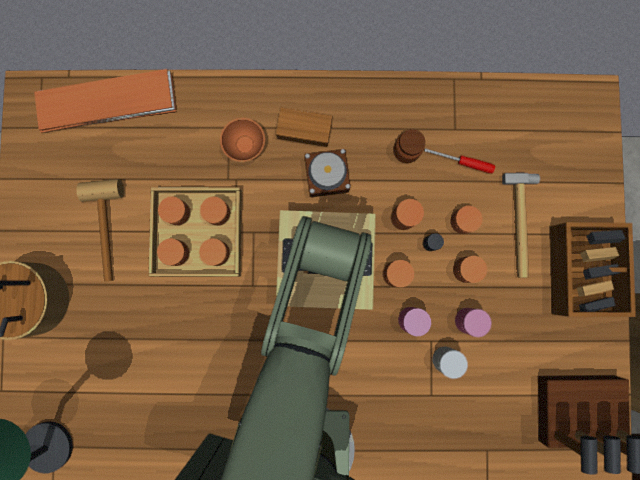

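View pics/s4.png

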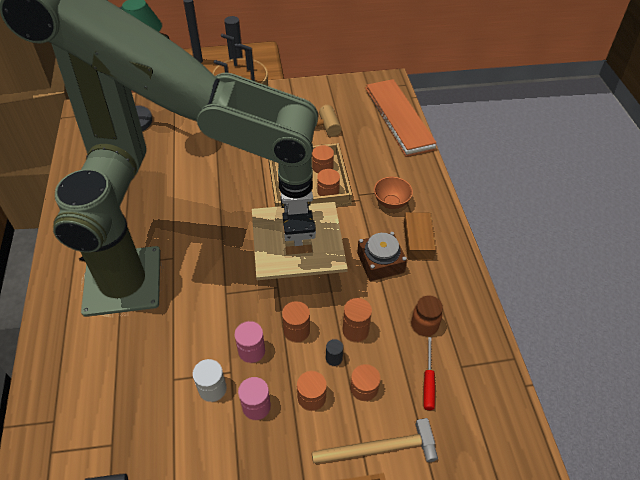

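Emit:
jog_arm --moves '[{"dx":35,"dy":7,"dz":0,"ax":0,"ay":0,"az":0},{"dx":80,"dy":16,"dz":0,"ax":0,"ay":0,"az":0},{"dx":125,"dy":24,"dz":0,"ax":0,"ay":0,"az":0},{"dx":170,"dy":33,"dz":0,"ax":0,"ay":0,"az":-1},{"dx":215,"dy":41,"dz":0,"ax":0,"ay":0,"az":-1.9},{"dx":260,"dy":50,"dz":0,"ax":0,"ay":0,"az":-1.9},{"dx":295,"dy":56,"dz":0,"ax":0,"ay":0,"az":-1.9},{"dx":312,"dy":60,"dz":0,"ax":0,"ay":0,"az":-1.9},{"dx":319,"dy":61,"dz":0,"ax":0,"ay":0,"az":-1.9},{"dx":319,"dy":61,"dz":0,"ax":0,"ay":0,"az":-1.9},{"dx":319,"dy":61,"dz":0,"ax":0,"ay":0,"az":-1.9},{"dx":319,"dy":61,"dz":0,"ax":0,"ay":0,"az":-1.9}]'

```text
time: 5.45
ee_pos: [0.5258, 0.2809, 0.2288]
ee_rot: [-3.139, 0.001, 1.574]
wrist_force: [-0.4, -1.2, -3.9]
grip_width: 0.0298
```

```bash
python3 -c "
from h import *
c,st=look('wrist','w5');c,st=look('side','s5')
plan((.5263,.2825,.175,1.575),(.5263,.2825,.167,1.575))"
```

```text
t 5.55 pos [0.526  0.2811 0.2293] rot [-3.1395 -0.      1.5736] w 0.0293 F [ 0.5 -0.1 -3. ]
(0.5263, 0.2825, 0.175, 1.575) d [ 1.4  0.4 54.3] a [-0.12 -0.   -0.08] rows>= 2
(0.5263, 0.2825, 0.167, 1.575) d [ 1.4  0.4 62.3] a [-0.12 -0.   -0.08] rows>= 2
```

View pics/w5.png

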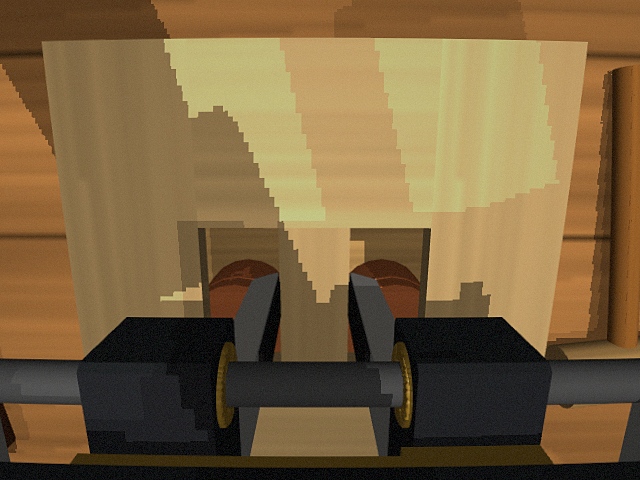

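View pics/s5.png

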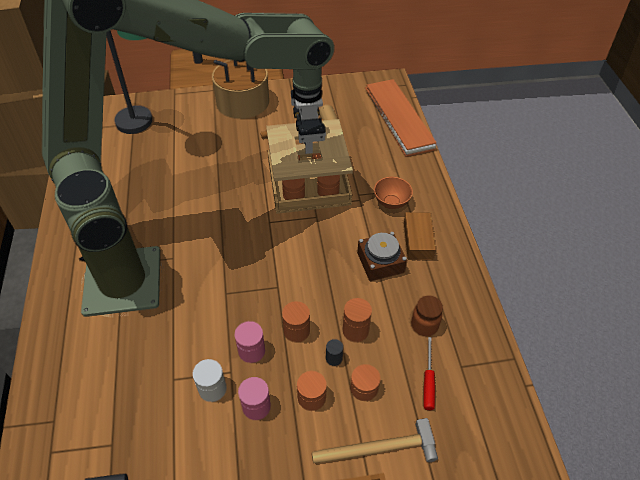

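Emit:
jog_arm --moves '[{"dx":1,"dy":0.4,"dz":30,"ax":0,"ay":0,"az":0},{"dx":1.4,"dy":0.4,"dz":50,"ax":0,"ay":0,"az":0},{"dx":1.4,"dy":0.4,"dz":56,"ax":0,"ay":0,"az":0},{"dx":1.4,"dy":0.4,"dz":59,"ax":0,"ay":0,"az":0},{"dx":1.4,"dy":0.4,"dz":61,"ax":0,"ay":0,"az":0},{"dx":1.4,"dy":0.4,"dz":62,"ax":0,"ay":0,"az":0},{"dx":1.4,"dy":0.4,"dz":62,"ax":0,"ay":0,"az":0}]'

```text
time: 6.25
ee_pos: [0.5269, 0.2827, 0.1683]
ee_rot: [-3.141, -0.001, 1.574]
wrist_force: [-0.9, 0.0, -2.9]
grip_width: 0.0297
```

Emit:
jog_arm --moves '[{"dx":0,"dy":0,"dz":1,"ax":0,"ay":0,"az":0},{"dx":0,"dy":0,"dz":1.5,"ax":0,"ay":0,"az":0},{"dx":0,"dy":0,"dz":1.5,"ax":0,"ay":0,"az":0}]'

```text
time: 6.55
ee_pos: [0.5274, 0.2829, 0.1678]
ee_rot: [3.14, -0.001, 1.574]
wrist_force: [-0.7, 0.7, 0.3]
grip_width: 0.0294
```

Contact (force went from -2.9 to 0.3 N). Opening to 50 mm, then up.

Emit:
jog_arm --moves '[{"dx":0,"dy":0,"dz":0,"ax":0,"ay":0,"az":0},{"dx":0,"dy":0,"dz":0,"ax":0,"ay":0,"az":0},{"dx":0,"dy":0,"dz":0,"ax":0,"ay":0,"az":0},{"dx":0,"dy":0,"dz":0,"ax":0,"ay":0,"az":0},{"dx":0,"dy":0,"dz":0,"ax":0,"ay":0,"az":0},{"dx":0,"dy":0,"dz":0,"ax":0,"ay":0,"az":0},{"dx":0,"dy":0,"dz":-10,"ax":0,"ay":0,"az":0},{"dx":0,"dy":0,"dz":-30,"ax":0,"ay":0,"az":0},{"dx":0,"dy":0,"dz":-70,"ax":0,"ay":0,"az":0},{"dx":0,"dy":0,"dz":-110,"ax":0,"ay":0,"az":0},{"dx":0,"dy":0,"dz":-150,"ax":0,"ay":0,"az":0}]' --claw 119

```text
time: 7.65
ee_pos: [0.527, 0.2827, 0.32]
ee_rot: [3.14, -0.001, 1.574]
wrist_force: [0.6, -0.1, -0.4]
grip_width: 0.05
```

```bash
python3 -c "
from h import *
import pickle
s=cv2.imread('pics/side0.png')
c,st=look('wrist','w6');cs,st=look('side','s6')
s=cv2.imread('pics/s6.png')
cv2.imwrite('pics/s6c.png',cv2.resize(s[120:230,240:420],None,fx=4,fy=4))
B=np.array([[.5253,.2825]])+np.array([[1,1],[1,-1],[-1,-1],[-1,1]])*.106
print('expected corners',proj(cs,np.c_[B,[.078]*4]).round(1))
for i in (309.6,357.7),(313,296),(384.4,311.7),(377.6,365.7): print(lid(s,i[::-1])[0])
plan((.568,-.230,.28,-0.39),(.568,-.230,.28,2.75))
"
```

```text
expected corners [[337.9 134.6]
 [351.1 185.2]
 [274.5 193.4]
 [267.1 141.6]]
[357.55108643 309.0368042 ]
[295.72717285 312.38476562]
[311.14422607 383.89956665]
[365.41699219 377.12722778]
t 7.75 pos [0.5302 0.284  0.3266] rot [ 3.1261 -0.0062  1.574 ] w 0.05 F [-0.1  0.7  1.4]
(0.568, -0.23, 0.28, -0.39) d [-514.4   35.5   44. ] a [  0.23  -1.1  112.52] rows>= 14
(0.568, -0.23, 0.28, 2.75) d [-514.4   35.5   44. ] a [  0.99   0.21 -67.38] rows>= 11
```

View pics/s6c.png

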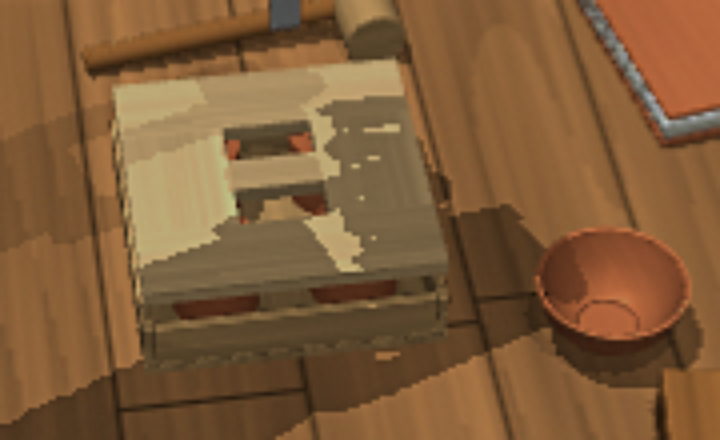

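View pics/w6.png

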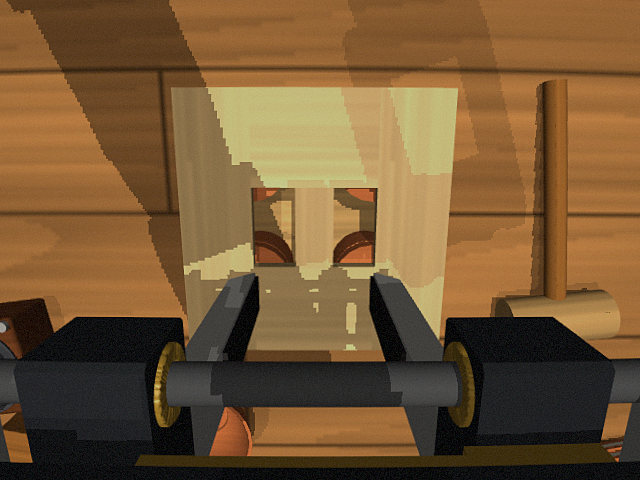

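```bash
python3 -c "
from h import *
plan((.568,-.230,.26,1.571),(.568,-.230,.1444,1.571))
"
```

```text
t 7.75 pos [0.5302 0.284  0.3266] rot [ 3.1261 -0.0062  1.574 ] w 0.05 F [-0.1  0.7  1.4]
(0.568, -0.23, 0.26, 1.571) d [-514.5   35.2   64. ] a [ 0.88 -0.36  0.17] rows>= 11
(0.568, -0.23, 0.1444, 1.571) d [-515.2   33.4  179.5] a [ 0.88 -0.36  0.17] rows>= 11
```

Emit:
jog_arm --moves '[{"dx":-514,"dy":35,"dz":64,"ax":0.9,"ay":-0.4,"az":0.2},{"dx":-514,"dy":35,"dz":64,"ax":0.9,"ay":-0.4,"az":0.2},{"dx":-514,"dy":35,"dz":64,"ax":0.9,"ay":-0.4,"az":0.2},{"dx":-514,"dy":35,"dz":64,"ax":0.9,"ay":-0.4,"az":0.2},{"dx":-514,"dy":35,"dz":64,"ax":0.9,"ay":-0.4,"az":0.2},{"dx":-514,"dy":35,"dz":64,"ax":0.9,"ay":-0.4,"az":0.2},{"dx":-514,"dy":35,"dz":64,"ax":0.9,"ay":-0.4,"az":0.2},{"dx":-514,"dy":35,"dz":64,"ax":0.9,"ay":-0.4,"az":0.2},{"dx":-514,"dy":35,"dz":64,"ax":0.9,"ay":-0.4,"az":0.2},{"dx":-514,"dy":35,"dz":64,"ax":0.9,"ay":-0.4,"az":0.2},{"dx":-514,"dy":35,"dz":64,"ax":0.9,"ay":-0.4,"az":0.2},{"dx":-514,"dy":35,"dz":64,"ax":0.9,"ay":-0.4,"az":0.2},{"dx":-514,"dy":35,"dz":64,"ax":0.9,"ay":-0.4,"az":0.2},{"dx":-514,"dy":35,"dz":64,"ax":0.9,"ay":-0.4,"az":0.2}]' --claw 0

```text
time: 9.15
ee_pos: [0.5679, -0.2275, 0.2601]
ee_rot: [-3.141, -0.0, 1.572]
wrist_force: [0.4, -0.2, 0.5]
grip_width: 0.0939
```

```bash
python3 -c "
from h import *
c,st=look('wrist','w7')
print(proj(c,[[.568,-.23,.096]],st))
ct,st=look('top','t7')
import numpy as np
plan((.568,-.230,.26,1.571),(.568,-.230,.1444,1.571))
"
```

```text
[[310.17541698 252.31765299]]
t 9.25 pos [ 0.568  -0.2276  0.2603] rot [-3.1416e+00  5.0000e-04  1.5730e+00] w 0.0938 F [ 0.1 -0.3  1.1]
(0.568, -0.23, 0.26, 1.571) d [-2.4 -0.   0.3] a [-0.    0.03  0.11] rows>= 1
(0.568, -0.23, 0.1444, 1.571) d [ -2.4  -0.  115.9] a [-0.    0.03  0.11] rows>= 3
```

View pics/w7.png

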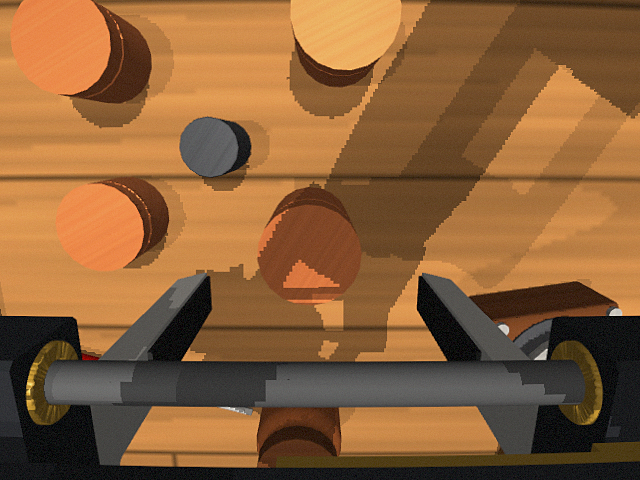

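View pics/t7.png

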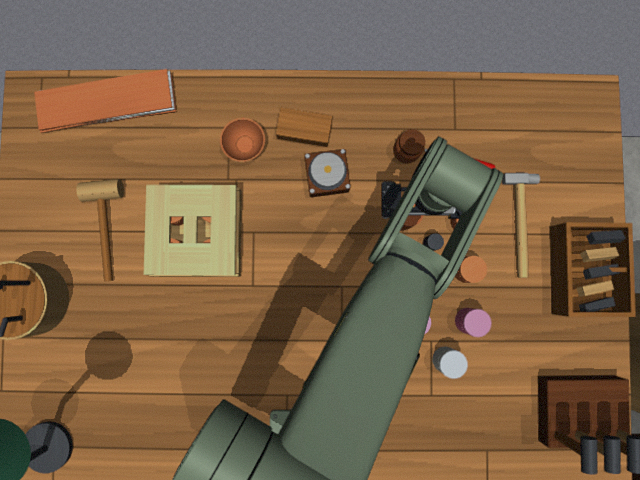

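Emit:
jog_arm --moves '[{"dx":-2.4,"dy":0,"dz":45,"ax":0,"ay":0,"az":0.1},{"dx":-2.4,"dy":0,"dz":85,"ax":0,"ay":0,"az":0.1},{"dx":-2.4,"dy":0,"dz":105,"ax":0,"ay":0,"az":0.1},{"dx":-2.4,"dy":0,"dz":116,"ax":0,"ay":0,"az":0.1},{"dx":-2.4,"dy":0,"dz":116,"ax":0,"ay":0,"az":0.1},{"dx":-2.4,"dy":0,"dz":116,"ax":0,"ay":0,"az":0.1}]'

```text
time: 9.85
ee_pos: [0.569, -0.2299, 0.1457]
ee_rot: [3.14, 0.002, 1.572]
wrist_force: [0.7, 0.1, 0.7]
grip_width: 0.094
```

Emit:
jog_arm --moves '[{"dx":0,"dy":0,"dz":0,"ax":0,"ay":0,"az":0},{"dx":0,"dy":0,"dz":0,"ax":0,"ay":0,"az":0},{"dx":0,"dy":0,"dz":0,"ax":0,"ay":0,"az":0},{"dx":0,"dy":0,"dz":0,"ax":0,"ay":0,"az":0},{"dx":0,"dy":0,"dz":0,"ax":0,"ay":0,"az":0},{"dx":0,"dy":0,"dz":0,"ax":0,"ay":0,"az":0},{"dx":0,"dy":0,"dz":0,"ax":0,"ay":0,"az":0},{"dx":0,"dy":0,"dz":0,"ax":0,"ay":0,"az":0}]' --claw 255 --newtons 50

```text
time: 10.65
ee_pos: [0.5693, -0.2301, 0.1463]
ee_rot: [3.139, 0.002, 1.572]
wrist_force: [-1.0, -0.3, 4.3]
grip_width: 0.0635
```

```bash
python3 -c "
from h import *
t=cv2.imread('pics/t7.png');c=capture('top')
cv2.imwrite('pics/t7c.png',cv2.resize(t[170:290,130:255],None,fx=4.6,fy=4.6,interpolation=cv2.INTER_CUBIC))
plan((.568,-.230,.26,1.571),(.6727,-.0385,.26,1.571),(.6727,-.0385,.2224,1.571))
"
```

```text
t 10.7 pos [ 0.5693 -0.2301  0.1463] rot [3.1389e+00 2.1000e-03 1.5720e+00] w 0.0635 F [-1.1 -0.8  4.3]
(0.568, -0.23, 0.26, 1.571) d [-1.000e-01 -1.000e+00 -1.137e+02] a [0.16 0.12 0.06] rows>= 3
(0.6727, -0.0385, 0.26, 1.571) d [ 191.3  104.  -113.8] a [0.16 0.12 0.06] rows>= 5
(0.6727, -0.0385, 0.2224, 1.571) d [191.4 103.9 -76.2] a [0.16 0.12 0.06] rows>= 5
```

View pics/t7c.png

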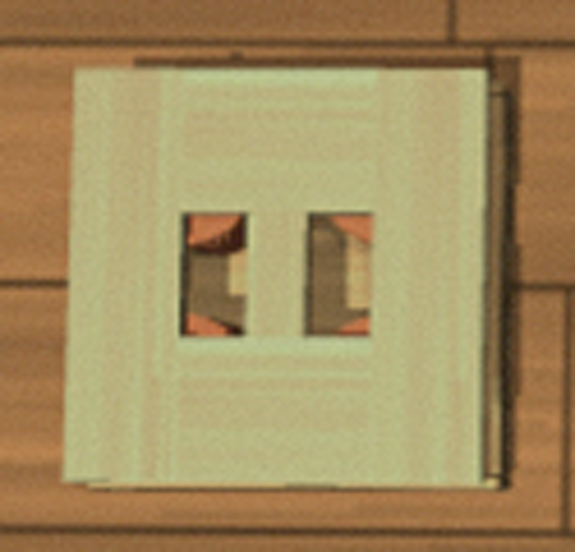

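Emit:
jog_arm --moves '[{"dx":0,"dy":0,"dz":-25,"ax":0,"ay":0,"az":0},{"dx":0,"dy":0,"dz":-70,"ax":0.1,"ay":0.1,"az":0},{"dx":0,"dy":0,"dz":-110,"ax":0.1,"ay":0.1,"az":0},{"dx":30,"dy":18,"dz":-120,"ax":0.1,"ay":0.1,"az":0},{"dx":70,"dy":39,"dz":-120,"ax":0.1,"ay":0.1,"az":0},{"dx":110,"dy":61,"dz":-120,"ax":0.1,"ay":0.1,"az":0},{"dx":150,"dy":83,"dz":-120,"ax":0.1,"ay":0.1,"az":0},{"dx":178,"dy":98,"dz":-120,"ax":0.1,"ay":0.1,"az":0},{"dx":191,"dy":105,"dz":-120,"ax":0.1,"ay":0.1,"az":0},{"dx":191,"dy":105,"dz":-120,"ax":0.1,"ay":0.1,"az":0},{"dx":191,"dy":105,"dz":-120,"ax":0.1,"ay":0.1,"az":0},{"dx":191,"dy":105,"dz":-120,"ax":0.1,"ay":0.1,"az":0}]'

```text
time: 11.9
ee_pos: [0.673, -0.0406, 0.2657]
ee_rot: [-3.141, 0.001, 1.57]
wrist_force: [-0.8, 0.3, -2.6]
grip_width: 0.0635
```

```bash
python3 -c "
from h import *
ct=capture('top')
c=[(130+(x+.5)/4.6-.5,170+(y+.5)/4.6-.5) for x,y in [(75,69),(488,68),(483,488),(64,482)]]
P=at_z(ct,np.array(c),.078);print(P.round(4),P.mean(0))
c,st=look('side','s8');s=cv2.imread('pics/s8.png')
cv2.imwrite('pics/s8c.png',cv2.resize(s[150:300,320:460],None,fx=4,fy=4,interpolation=cv2.INTER_CUBIC))
c,st=look('wrist','w8')
plan((.6737,-.0385,.2263,1.571),(.6737,-.0385,.2123,1.571))
"
```

```text
[[0.6311 0.3905 0.078 ]
 [0.6327 0.1775 0.078 ]
 [0.418  0.1761 0.078 ]
 [0.4192 0.3895 0.078 ]] [0.52524922 0.28337481 0.078     ]
t 12.05 pos [ 0.6733 -0.0404  0.2662] rot [3.1408e+00 6.0000e-04 1.5699e+00] w 0.0637 F [ 0.  -0.4 -2.8]
(0.6737, -0.0385, 0.2263, 1.571) d [ 1.9  0.4 39.9] a [ 0.05  0.04 -0.06] rows>= 1
(0.6737, -0.0385, 0.2123, 1.571) d [ 1.9  0.4 53.9] a [ 0.05  0.04 -0.06] rows>= 2
```

View pics/s8c.png

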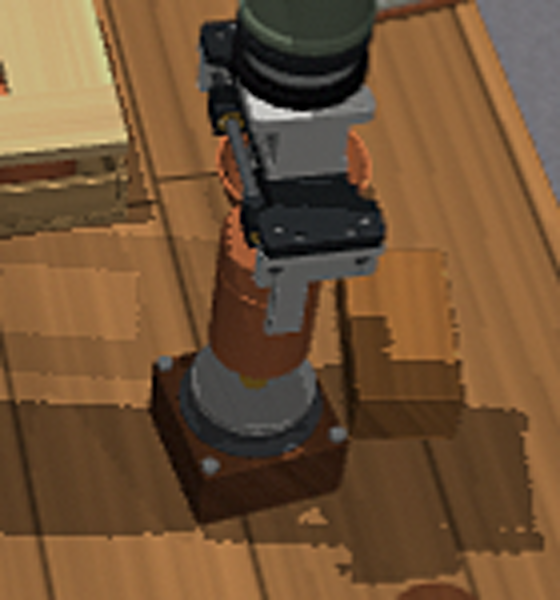

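View pics/w8.png

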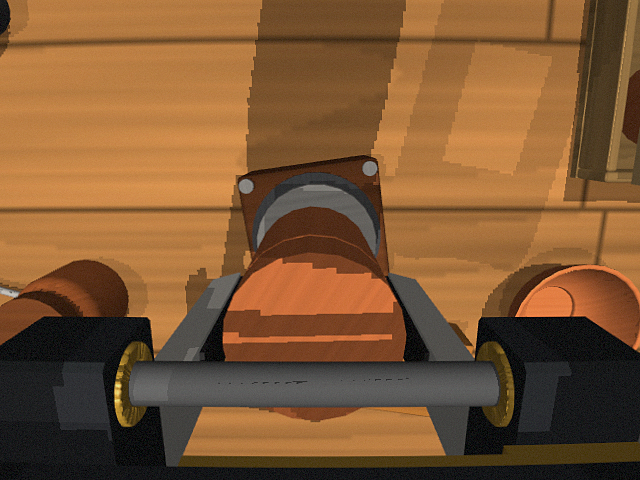

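Emit:
jog_arm --moves '[{"dx":1.9,"dy":0.4,"dz":20,"ax":0,"ay":0,"az":0},{"dx":1.9,"dy":0.4,"dz":33,"ax":0,"ay":0,"az":0},{"dx":1.9,"dy":0.4,"dz":38,"ax":0,"ay":0,"az":0},{"dx":1.9,"dy":0.4,"dz":38,"ax":0,"ay":0,"az":0},{"dx":1.9,"dy":0.4,"dz":38,"ax":0,"ay":0,"az":0}]'

```text
time: 12.55
ee_pos: [0.6739, -0.0387, 0.2286]
ee_rot: [3.14, 0.001, 1.57]
wrist_force: [-0.3, -0.5, -1.6]
grip_width: 0.0633
```

```bash
python3 -c "
from h import *
c,st=look('side','s9');s=cv2.imread('pics/s9.png')
e=np.linspace(0,2*np.pi,73)
def circ(x,y,z,r,col):
    p=proj(c,np.c_[x+r*np.cos(e),y+r*np.sin(e),0*e+z]);cv2.polylines(s,[np.round(p*16).astype(int)],False,col,1,cv2.LINE_AA,4)
circ(.6727,-.0385,.078,.040,(0,255,0));circ(.6727,-.0385,.081,.032,(255,0,0))
cv2.imwrite('pics/s9c.png',cv2.resize(s[190:300,340:440],None,fx=5,fy=5,interpolation=cv2.INTER_CUBIC))
plan((.6737,-.0385,.2123,1.571))
"
```

```text
t 12.6 pos [ 0.6742 -0.0386  0.2291] rot [3.1394e+00 9.0000e-04 1.5699e+00] w 0.0637 F [-0.3 -0.7 -1.2]
(0.6737, -0.0385, 0.2123, 1.571) d [ 0.1 -0.5 16.8] a [ 0.12  0.05 -0.06] rows>= 1
```

View pics/s9c.png

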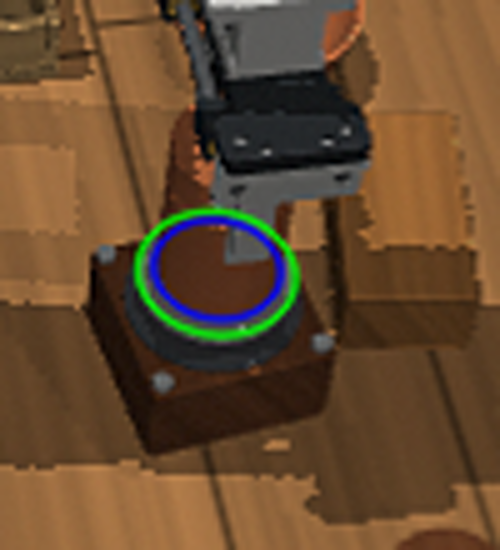

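Emit:
jog_arm --moves '[{"dx":0,"dy":0,"dz":6,"ax":0,"ay":0,"az":0},{"dx":0,"dy":0,"dz":11,"ax":0,"ay":0,"az":0},{"dx":0,"dy":0,"dz":14,"ax":0,"ay":0,"az":0},{"dx":0,"dy":0,"dz":16,"ax":0,"ay":0,"az":0},{"dx":0,"dy":0,"dz":17,"ax":0,"ay":0,"az":0},{"dx":0,"dy":0,"dz":17,"ax":0,"ay":0,"az":0}]'

```text
time: 13.2
ee_pos: [0.6754, -0.0388, 0.2152]
ee_rot: [3.135, 0.002, 1.57]
wrist_force: [-1.4, 0.4, 8.6]
grip_width: 0.0632
```

Emit:
jog_arm --moves '[{"dx":0,"dy":0,"dz":3,"ax":0,"ay":0,"az":0},{"dx":0,"dy":0,"dz":6,"ax":0,"ay":0,"az":0},{"dx":0,"dy":0,"dz":6,"ax":0,"ay":0,"az":0}]'

```text
time: 13.5
ee_pos: [0.6757, -0.0388, 0.2124]
ee_rot: [3.134, 0.002, 1.57]
wrist_force: [-4.6, -0.6, 10.4]
grip_width: 0.0638
```

Emit:
jog_arm --moves '[{"dx":0,"dy":0,"dz":3,"ax":0,"ay":0,"az":0},{"dx":0,"dy":0,"dz":3,"ax":0,"ay":0,"az":0}]'

```text
time: 13.7
ee_pos: [0.6757, -0.0388, 0.2125]
ee_rot: [3.134, 0.002, 1.57]
wrist_force: [-5.0, -0.2, 11.4]
grip_width: 0.0634
```

Emit:
jog_arm --moves '[{"dx":0,"dy":0,"dz":5,"ax":0,"ay":0,"az":0},{"dx":0,"dy":0,"dz":8,"ax":0,"ay":0,"az":0},{"dx":0,"dy":0,"dz":8,"ax":0,"ay":0,"az":0},{"dx":0,"dy":0,"dz":8,"ax":0,"ay":0,"az":0}]'

```text
time: 14.1
ee_pos: [0.6762, -0.0387, 0.212]
ee_rot: [3.132, 0.003, 1.571]
wrist_force: [-11.5, 1.2, 24.6]
grip_width: 0.0636
```

```bash
python3 -c "
from h import *
c,st=look('side','s10');s=cv2.imread('pics/s10.png')
e=np.linspace(0,2*np.pi,73)
def circ(x,y,z,r,col):
    p=proj(c,np.c_[x+r*np.cos(e),y+r*np.sin(e),0*e+z]);cv2.polylines(s,[np.round(p*16).astype(int)],False,col,1,cv2.LINE_AA,4)
s0=s.copy();circ(.6727,-.0385,.066,.040,(0,255,0))
cv2.imwrite('pics/s10c.png',np.hstack([cv2.resize(x[200:290,345:430],None,fx=4.5,fy=4.5,interpolation=cv2.INTER_CUBIC) for x in (s0,s)]))
plan((.6737,-.0385,.2263,1.571))
"
```

```text
t 14.15 pos [ 0.6761 -0.0387  0.212 ] rot [3.1322e+00 2.7000e-03 1.5707e+00] w 0.0635 F [-11.    1.3  25. ]
(0.6737, -0.0385, 0.2263, 1.571) d [  0.2  -2.3 -14.3] a [ 0.54  0.15 -0.01] rows>= 1
```

View pics/s10c.png

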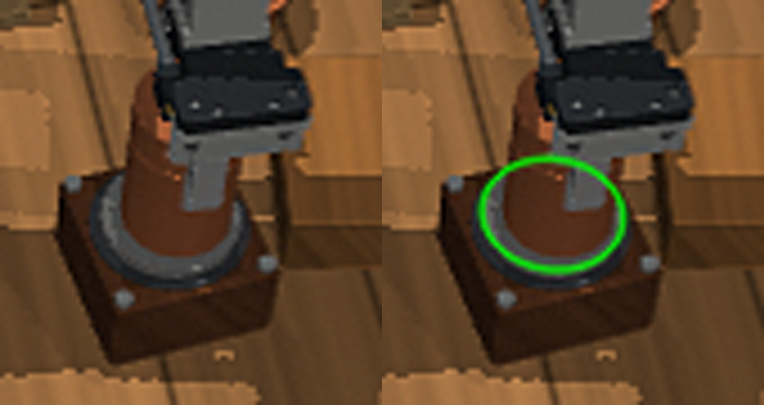

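Emit:
jog_arm --moves '[{"dx":0,"dy":-2,"dz":-15,"ax":0.5,"ay":0.1,"az":0},{"dx":0,"dy":-2,"dz":-45,"ax":0.5,"ay":0.1,"az":0},{"dx":0,"dy":-2,"dz":-75,"ax":0.5,"ay":0.1,"az":0},{"dx":35,"dy":-12,"dz":-80,"ax":0.5,"ay":0.1,"az":0},{"dx":80,"dy":-23,"dz":-80,"ax":0.5,"ay":0.1,"az":0},{"dx":125,"dy":-35,"dz":-80,"ax":0.5,"ay":0.1,"az":0},{"dx":170,"dy":-48,"dz":-80,"ax":0.5,"ay":0.1,"az":0},{"dx":215,"dy":-60,"dz":-80,"ax":0.5,"ay":0.1,"az":0},{"dx":260,"dy":-73,"dz":-80,"ax":0.5,"ay":0.1,"az":0},{"dx":305,"dy":-85,"dz":-80,"ax":0.5,"ay":0.1,"az":0},{"dx":345,"dy":-97,"dz":-80,"ax":0.5,"ay":0.1,"az":0},{"dx":369,"dy":-103,"dz":-80,"ax":0.5,"ay":0.1,"az":0},{"dx":369,"dy":-103,"dz":-80,"ax":0.5,"ay":0.1,"az":0},{"dx":369,"dy":-103,"dz":-80,"ax":0.5,"ay":0.1,"az":0},{"dx":369,"dy":-103,"dz":-80,"ax":0.5,"ay":0.1,"az":0}]'

```text
time: 15.65
ee_pos: [0.5727, 0.3294, 0.2896]
ee_rot: [3.141, 0.002, 1.57]
wrist_force: [0.3, -1.0, -1.9]
grip_width: 0.0634
```

```bash
python3 -c "
from h import *
plan((.573,.330,.228,1.571),(.573,.330,.2243,1.571))
"
```

```text
t 15.65 pos [0.5727 0.3294 0.2896] rot [3.1414e+00 1.9000e-03 1.5697e+00] w 0.0634 F [ 0.3 -1.  -1.9]
(0.573, 0.33, 0.228, 1.571) d [ 0.8  0.3 61.6] a [ 0.01  0.11 -0.07] rows>= 2
(0.573, 0.33, 0.2243, 1.571) d [ 0.8  0.3 65.3] a [ 0.01  0.11 -0.07] rows>= 2
```

Emit:
jog_arm --moves '[{"dx":0.8,"dy":0.3,"dz":30,"ax":0,"ay":0.1,"az":0},{"dx":0.8,"dy":0.3,"dz":50,"ax":0,"ay":0.1,"az":0},{"dx":0.8,"dy":0.3,"dz":58,"ax":0,"ay":0.1,"az":0},{"dx":0.8,"dy":0.3,"dz":62,"ax":0,"ay":0.1,"az":0},{"dx":0.8,"dy":0.3,"dz":64,"ax":0,"ay":0.1,"az":0},{"dx":0.8,"dy":0.3,"dz":65.5,"ax":0,"ay":0.1,"az":0},{"dx":0.8,"dy":0.3,"dz":65.5,"ax":0,"ay":0.1,"az":0}]'

```text
time: 16.35
ee_pos: [0.5735, 0.3302, 0.2251]
ee_rot: [3.14, -0.0, 1.57]
wrist_force: [-0.9, -0.3, -2.7]
grip_width: 0.0634
```

Emit:
jog_arm --moves '[{"dx":0,"dy":0,"dz":1,"ax":0,"ay":0,"az":0},{"dx":0,"dy":0,"dz":1.8,"ax":0,"ay":0,"az":0},{"dx":0,"dy":0,"dz":1.8,"ax":0,"ay":0,"az":0}]'

```text
time: 16.65
ee_pos: [0.5739, 0.3304, 0.2242]
ee_rot: [3.138, -0.001, 1.57]
wrist_force: [-0.7, -1.0, 0.0]
grip_width: 0.0633
```

Emit:
jog_arm --moves '[{"dx":0,"dy":0,"dz":0,"ax":0,"ay":0,"az":0},{"dx":0,"dy":0,"dz":0,"ax":0,"ay":0,"az":0},{"dx":0,"dy":0,"dz":0,"ax":0,"ay":0,"az":0},{"dx":0,"dy":0,"dz":0,"ax":0,"ay":0,"az":0},{"dx":0,"dy":0,"dz":-5,"ax":0,"ay":0,"az":0},{"dx":0,"dy":0,"dz":-25,"ax":0,"ay":0,"az":0},{"dx":0,"dy":0,"dz":-60,"ax":0,"ay":0,"az":0},{"dx":0,"dy":0,"dz":-90,"ax":0,"ay":0,"az":0},{"dx":0,"dy":0,"dz":-100,"ax":0,"ay":0,"az":0},{"dx":0,"dy":0,"dz":-100,"ax":0,"ay":0,"az":0}]' --claw 38

```text
time: 17.65
ee_pos: [0.5744, 0.3307, 0.3268]
ee_rot: [3.134, -0.003, 1.57]
wrist_force: [1.1, 0.3, 0.5]
grip_width: 0.0802
```

```bash
python3 -c "
from h import *
c,st=look('wrist','w11');cs,st=look('side','s11')
s=cv2.imread('pics/s11.png');ct=capture('top')
for n,uv,h in ('b',(295.5,312.7),.082),('c',(311,384),.068),('d',(365,377),.054):
    L=lid(s,uv)[0];print(n,L,at_z(cs,[L],h).round(4))
plan((.4285,-.2096,.25,1.571),(.4285,-.2096,.1344,1.571))
"
```

```text
b [295.6600647  312.36999512] [[ 0.4282 -0.209   0.082 ]]
c [311.14422607 383.89956665] [[ 0.4389 -0.3843  0.068 ]]
d [365.43936157 377.10873413] [[ 0.5601 -0.3798  0.054 ]]
t 17.8 pos [0.5728 0.3299 0.3219] rot [-3.1415e+00  4.0000e-04  1.5697e+00] w 0.08 F [ 1.   0.9 -0.8]
(0.4285, -0.2096, 0.25, 1.571) d [-539.7 -143.7   72.1] a [-0.01  0.02 -0.07] rows>= 12
(0.4285, -0.2096, 0.1344, 1.571) d [-539.6 -143.7  187.7] a [-0.01  0.02 -0.07] rows>= 12
```

View pics/s11.png

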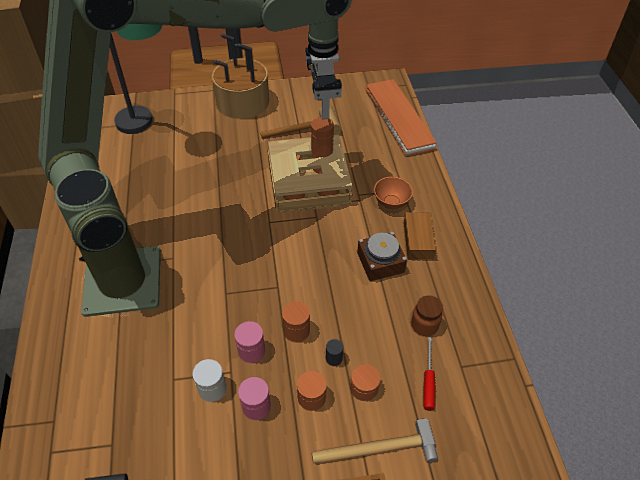

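Emit:
jog_arm --moves '[{"dx":-540,"dy":-144,"dz":72,"ax":0,"ay":0,"az":0},{"dx":-540,"dy":-144,"dz":72,"ax":0,"ay":0,"az":0},{"dx":-540,"dy":-144,"dz":72,"ax":0,"ay":0,"az":0},{"dx":-540,"dy":-144,"dz":72,"ax":0,"ay":0,"az":0},{"dx":-540,"dy":-144,"dz":72,"ax":0,"ay":0,"az":0},{"dx":-540,"dy":-144,"dz":72,"ax":0,"ay":0,"az":0},{"dx":-540,"dy":-144,"dz":72,"ax":0,"ay":0,"az":0},{"dx":-540,"dy":-144,"dz":72,"ax":0,"ay":0,"az":0},{"dx":-540,"dy":-144,"dz":72,"ax":0,"ay":0,"az":0},{"dx":-540,"dy":-144,"dz":72,"ax":0,"ay":0,"az":0},{"dx":-540,"dy":-144,"dz":72,"ax":0,"ay":0,"az":0},{"dx":-540,"dy":-144,"dz":72,"ax":0,"ay":0,"az":0},{"dx":-540,"dy":-144,"dz":72,"ax":0,"ay":0,"az":0},{"dx":-540,"dy":-144,"dz":72,"ax":0,"ay":0,"az":0},{"dx":-540,"dy":-144,"dz":72,"ax":0,"ay":0,"az":0}]' --claw 0

```text
time: 19.3
ee_pos: [0.4285, -0.2083, 0.2497]
ee_rot: [-3.141, -0.001, 1.572]
wrist_force: [-0.1, 0.4, 0.0]
grip_width: 0.0941
```

```bash
python3 -c "
from h import *
c,st=look('wrist','w12')
w=cv2.imread('pics/w12.png');p=proj(c,[[.4275,-.2096,.082]],st)[0];print(p)
e=np.linspace(0,2*np.pi,73)
cv2.polylines(w,[np.round(proj(c,np.c_[.4275+.032*np.cos(e),-.2096+.032*np.sin(e),0*e+.082],st)).astype(int)],False,(0,255,0),1)
cv2.imwrite('pics/w12.png',w)
plan((.4277,-.2096,.1344,1.571))
"
```

```text
[311.96971556 249.15984446]
t 19.35 pos [ 0.4286 -0.2083  0.25  ] rot [-3.1413e+00 -2.0000e-04  1.5723e+00] w 0.0941 F [-0.5  0.4 -0. ]
(0.4277, -0.2096, 0.1344, 1.571) d [ -1.3  -0.9 115.6] a [-0.02 -0.01  0.07] rows>= 3
```

View pics/w12.png

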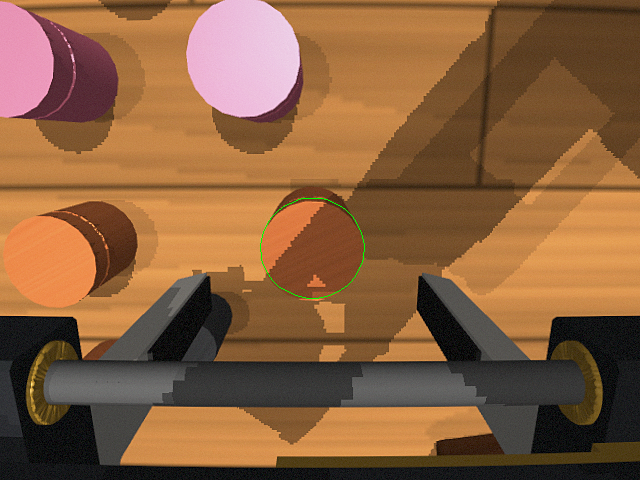

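Emit:
jog_arm --moves '[{"dx":-1.3,"dy":-1,"dz":45,"ax":0,"ay":0,"az":0},{"dx":-1.3,"dy":-1.5,"dz":85,"ax":0,"ay":0,"az":0},{"dx":-1.3,"dy":-1.5,"dz":105,"ax":0,"ay":0,"az":0},{"dx":-1.3,"dy":-1.5,"dz":116,"ax":0,"ay":0,"az":0},{"dx":-1.3,"dy":-1.5,"dz":116,"ax":0,"ay":0,"az":0},{"dx":-1.3,"dy":-1.5,"dz":116,"ax":0,"ay":0,"az":0}]'

```text
time: 19.95
ee_pos: [0.4281, -0.2096, 0.135]
ee_rot: [3.14, 0.001, 1.573]
wrist_force: [-0.1, -0.1, 0.5]
grip_width: 0.0942
```

Emit:
jog_arm --moves '[{"dx":0,"dy":0,"dz":0,"ax":0,"ay":0,"az":0},{"dx":0,"dy":0,"dz":0,"ax":0,"ay":0,"az":0},{"dx":0,"dy":0,"dz":0,"ax":0,"ay":0,"az":0},{"dx":0,"dy":0,"dz":0,"ax":0,"ay":0,"az":0},{"dx":0,"dy":0,"dz":0,"ax":0,"ay":0,"az":0},{"dx":0,"dy":0,"dz":0,"ax":0,"ay":0,"az":0},{"dx":0,"dy":0,"dz":0,"ax":0,"ay":0,"az":0},{"dx":0,"dy":0,"dz":0,"ax":0,"ay":0,"az":0}]' --claw 255 --newtons 50

```text
time: 20.75
ee_pos: [0.4283, -0.2097, 0.1355]
ee_rot: [3.14, 0.001, 1.573]
wrist_force: [-0.2, 1.2, 5.0]
grip_width: 0.0639
```

```bash
python3 -c "
from h import *
plan((.4277,-.2096,.26,1.571),(.672,-.0385,.26,1.571))
"
```

```text
t 20.75 pos [ 0.4283 -0.2097  0.1355] rot [3.1398e+00 1.2000e-03 1.5732e+00] w 0.0639 F [-0.2  1.2  5. ]
(0.4277, -0.2096, 0.26, 1.571) d [  -0.    -0.4 -124.5] a [0.1  0.07 0.13] rows>= 3
(0.672, -0.0385, 0.26, 1.571) d [ 170.5  244.3 -124.3] a [0.1  0.07 0.13] rows>= 7
```

Emit:
jog_arm --moves '[{"dx":0,"dy":0,"dz":-25,"ax":0,"ay":0,"az":0},{"dx":0,"dy":0,"dz":-70,"ax":0.1,"ay":0.1,"az":0.1},{"dx":0,"dy":0,"dz":-110,"ax":0.1,"ay":0.1,"az":0.1},{"dx":20,"dy":28,"dz":-120,"ax":0.1,"ay":0.1,"az":0.1},{"dx":46,"dy":65,"dz":-120,"ax":0.1,"ay":0.1,"az":0.1},{"dx":72,"dy":102,"dz":-120,"ax":0.1,"ay":0.1,"az":0.1},{"dx":98,"dy":140,"dz":-120,"ax":0.1,"ay":0.1,"az":0.1},{"dx":124,"dy":178,"dz":-120,"ax":0.1,"ay":0.1,"az":0.1},{"dx":150,"dy":215,"dz":-120,"ax":0.1,"ay":0.1,"az":0.1},{"dx":165,"dy":236,"dz":-120,"ax":0.1,"ay":0.1,"az":0.1},{"dx":170,"dy":244,"dz":-120,"ax":0.1,"ay":0.1,"az":0.1},{"dx":170,"dy":244,"dz":-120,"ax":0.1,"ay":0.1,"az":0.1},{"dx":170,"dy":244,"dz":-120,"ax":0.1,"ay":0.1,"az":0.1},{"dx":170,"dy":244,"dz":-120,"ax":0.1,"ay":0.1,"az":0.1}]'

```text
time: 22.15
ee_pos: [0.6705, -0.0401, 0.2554]
ee_rot: [-3.14, -0.0, 1.57]
wrist_force: [-0.6, 0.1, -2.2]
grip_width: 0.0636
```

```bash
python3 -c "
from h import *
plan((.672,-.0385,.2135,1.571),(.672,-.0385,.2015,1.571))
"
```

```text
t 22.15 pos [ 0.6705 -0.0401  0.2554] rot [-3.1403e+00 -4.0000e-04  1.5700e+00] w 0.0636 F [-0.6  0.1 -2.2]
(0.672, -0.0385, 0.2135, 1.571) d [ 1.6  1.5 41.9] a [-0.07 -0.02 -0.06] rows>= 1
(0.672, -0.0385, 0.2015, 1.571) d [ 1.6  1.5 53.9] a [-0.07 -0.02 -0.06] rows>= 2
```

Emit:
jog_arm --moves '[{"dx":1.6,"dy":1.5,"dz":20,"ax":0,"ay":0,"az":0},{"dx":1.6,"dy":1.5,"dz":34,"ax":0,"ay":0,"az":0},{"dx":1.6,"dy":1,"dz":40,"ax":0,"ay":0,"az":0},{"dx":1.6,"dy":1,"dz":44,"ax":0,"ay":0,"az":0},{"dx":1.6,"dy":0.5,"dz":48,"ax":0,"ay":0,"az":0},{"dx":1.6,"dy":0,"dz":52,"ax":0,"ay":0,"az":0},{"dx":1.6,"dy":0,"dz":56,"ax":0,"ay":0,"az":0},{"dx":1.6,"dy":0,"dz":60,"ax":0,"ay":0,"az":0},{"dx":1.6,"dy":0,"dz":63,"ax":0,"ay":0,"az":0},{"dx":1.6,"dy":0,"dz":63,"ax":0,"ay":0,"az":0},{"dx":1.6,"dy":0,"dz":63,"ax":0,"ay":0,"az":0}]'

```text
time: 23.25
ee_pos: [0.671, -0.0388, 0.2014]
ee_rot: [3.14, 0.001, 1.57]
wrist_force: [-14.7, 1.2, 30.6]
grip_width: 0.0632
```

Emit:
jog_arm --moves '[{"dx":0,"dy":-0.5,"dz":5,"ax":0,"ay":0,"az":0},{"dx":0,"dy":-0.5,"dz":8,"ax":0,"ay":0,"az":0},{"dx":0,"dy":-0.5,"dz":8,"ax":0,"ay":0,"az":0},{"dx":0,"dy":-0.5,"dz":8,"ax":0,"ay":0,"az":0}]'

```text
time: 23.65
ee_pos: [0.6718, -0.0389, 0.2014]
ee_rot: [3.136, 0.002, 1.571]
wrist_force: [-11.1, 1.8, 23.6]
grip_width: 0.0634
```

```bash
cat >> h.py <<'E'
def platepic(n):
    c,st=look('side',n);s=cv2.imread(f'pics/{n}.png')
    e=np.linspace(0,2*np.pi,73);s0=s.copy()
    p=proj(c,np.c_[.6727+.04*np.cos(e),-.0385+.04*np.sin(e),0*e+.066]);cv2.polylines(s,[np.round(p*16).astype(int)],False,(0,255,0),1,cv2.LINE_AA,4)
    p=proj(c,np.c_[.6727+.032*np.cos(e),-.0385+.032*np.sin(e),0*e+.066]);cv2.polylines(s,[np.round(p*16).astype(int)],False,(255,0,0),1,cv2.LINE_AA,4)
    cv2.imwrite(f'pics/{n}c.png',np.hstack([cv2.resize(x[200:290,345:430],None,fx=4.5,fy=4.5,interpolation=cv2.INTER_CUBIC) for x in (s0,s)]))
E
python3 -c "
from h import *
platepic('s13')
plan((.478,.330,.29,1.571))
"
```

```text
t 23.7 pos [ 0.6718 -0.0389  0.2014] rot [3.1357e+00 2.1000e-03 1.5706e+00] w 0.0634 F [-10.4   1.6  24.1]
(0.478, 0.33, 0.29, 1.571) d [ 368.7 -193.3  -90.5] a [ 0.34  0.12 -0.02] rows>= 9
```

View pics/s13c.png

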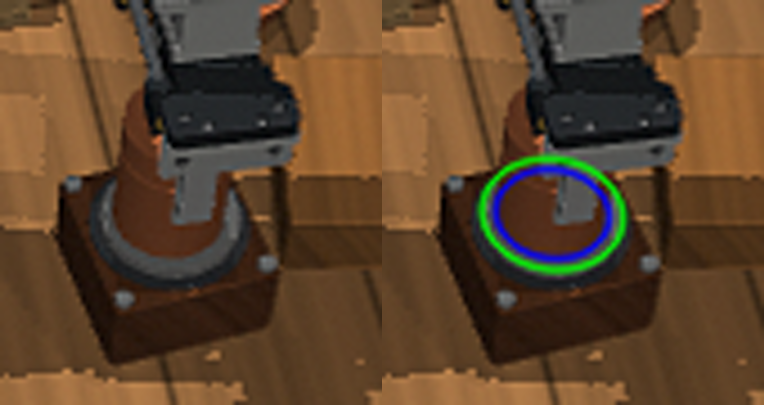

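Emit:
jog_arm --moves '[{"dx":0,"dy":0,"dz":-15,"ax":0.3,"ay":0.1,"az":0},{"dx":0,"dy":0,"dz":-50,"ax":0.3,"ay":0.1,"az":0},{"dx":0,"dy":0,"dz":-90,"ax":0.3,"ay":0.1,"az":0},{"dx":35,"dy":-18,"dz":-100,"ax":0.3,"ay":0.1,"az":0},{"dx":75,"dy":-39,"dz":-100,"ax":0.3,"ay":0.1,"az":0},{"dx":115,"dy":-60,"dz":-100,"ax":0.3,"ay":0.1,"az":0},{"dx":155,"dy":-81,"dz":-100,"ax":0.3,"ay":0.1,"az":0},{"dx":195,"dy":-102,"dz":-100,"ax":0.3,"ay":0.1,"az":0},{"dx":235,"dy":-123,"dz":-100,"ax":0.3,"ay":0.1,"az":0},{"dx":275,"dy":-144,"dz":-100,"ax":0.3,"ay":0.1,"az":0},{"dx":315,"dy":-165,"dz":-100,"ax":0.3,"ay":0.1,"az":0},{"dx":350,"dy":-184,"dz":-100,"ax":0.3,"ay":0.1,"az":0},{"dx":369,"dy":-193,"dz":-100,"ax":0.3,"ay":0.1,"az":0},{"dx":369,"dy":-193,"dz":-100,"ax":0.3,"ay":0.1,"az":0},{"dx":369,"dy":-193,"dz":-100,"ax":0.3,"ay":0.1,"az":0},{"dx":369,"dy":-193,"dz":-100,"ax":0.3,"ay":0.1,"az":0}]'

```text
time: 25.3
ee_pos: [0.4789, 0.3295, 0.2997]
ee_rot: [3.14, 0.0, 1.57]
wrist_force: [0.2, -0.1, -2.3]
grip_width: 0.0635
```

```bash
python3 -c "
from h import *
plan((.478,.330,.2135,1.571))
"
```

```text
t 25.3 pos [0.4789 0.3295 0.2997] rot [3.1401e+00 5.0000e-04 1.5696e+00] w 0.0635 F [ 0.2 -0.1 -2.3]
(0.478, 0.33, 0.2135, 1.571) d [ 0.5 -1.  86.2] a [ 0.08  0.03 -0.08] rows>= 2
```

Emit:
jog_arm --moves '[{"dx":0.5,"dy":-1,"dz":40,"ax":0,"ay":0,"az":0},{"dx":0.5,"dy":-1,"dz":68,"ax":0,"ay":0,"az":0},{"dx":0.5,"dy":-1,"dz":79,"ax":0,"ay":0,"az":0},{"dx":0.5,"dy":-1,"dz":84,"ax":0,"ay":0,"az":0},{"dx":0.5,"dy":-1,"dz":86.5,"ax":0,"ay":0,"az":0},{"dx":0.5,"dy":-1,"dz":87.3,"ax":0,"ay":0,"az":0},{"dx":0.5,"dy":-1,"dz":87.3,"ax":0,"ay":0,"az":0}]'

```text
time: 26.0
ee_pos: [0.4789, 0.3303, 0.2138]
ee_rot: [3.138, -0.001, 1.569]
wrist_force: [-0.1, 0.2, -2.0]
grip_width: 0.0637
```

Emit:
jog_arm --moves '[{"dx":0,"dy":0,"dz":1,"ax":0,"ay":0,"az":0},{"dx":0,"dy":0,"dz":1.8,"ax":0,"ay":0,"az":0},{"dx":0,"dy":0,"dz":1.8,"ax":0,"ay":0,"az":0}]'

```text
time: 26.3
ee_pos: [0.4797, 0.3307, 0.2136]
ee_rot: [3.135, -0.002, 1.57]
wrist_force: [1.0, 0.1, 3.8]
grip_width: 0.0635
```

Emit:
jog_arm --moves '[{"dx":0,"dy":0,"dz":0,"ax":0,"ay":0,"az":0},{"dx":0,"dy":0,"dz":0,"ax":0,"ay":0,"az":0},{"dx":0,"dy":0,"dz":0,"ax":0,"ay":0,"az":0},{"dx":0,"dy":0,"dz":0,"ax":0,"ay":0,"az":0},{"dx":0,"dy":0,"dz":-5,"ax":0,"ay":0,"az":0},{"dx":0,"dy":0,"dz":-25,"ax":0,"ay":0,"az":0},{"dx":0,"dy":0,"dz":-60,"ax":0,"ay":0,"az":0},{"dx":0,"dy":0,"dz":-90,"ax":0,"ay":0,"az":0},{"dx":0,"dy":0,"dz":-110,"ax":0,"ay":0,"az":0},{"dx":0,"dy":0,"dz":-110,"ax":0,"ay":0,"az":0}]' --claw 38

```text
time: 27.3
ee_pos: [0.4806, 0.3314, 0.328]
ee_rot: [3.128, -0.005, 1.57]
wrist_force: [0.0, -0.5, 0.2]
grip_width: 0.0802
```

```bash
python3 -c "
from h import *
c,st=look('wrist','w14');cs,st=look('side','s14')
s=cv2.imread('pics/s14.png');ct=capture('top')
for n,uv,h in ('c',(311,384),.068),('d',(365,377),.054):
    L=lid(s,uv)[0];print(n,L,at_z(cs,[L],h).round(4))
plan((.4388,-.3848,.25,1.571),(.4388,-.3848,.1244,1.571))
"
```

```text
c [311.14422607 383.89956665] [[ 0.4389 -0.3843  0.068 ]]
d [365.43936157 377.10873413] [[ 0.5601 -0.3798  0.054 ]]
t 27.45 pos [0.4784 0.3303 0.3223] rot [ 3.1372e+00 -9.0000e-04  1.5696e+00] w 0.0802 F [-0.3  0.2 -0.1]
(0.4388, -0.3848, 0.25, 1.571) d [-715.2  -39.1   71.5] a [ 0.25 -0.05 -0.08] rows>= 15
(0.4388, -0.3848, 0.1244, 1.571) d [-715.3  -39.6  197.1] a [ 0.25 -0.05 -0.08] rows>= 15
```

View pics/s14.png

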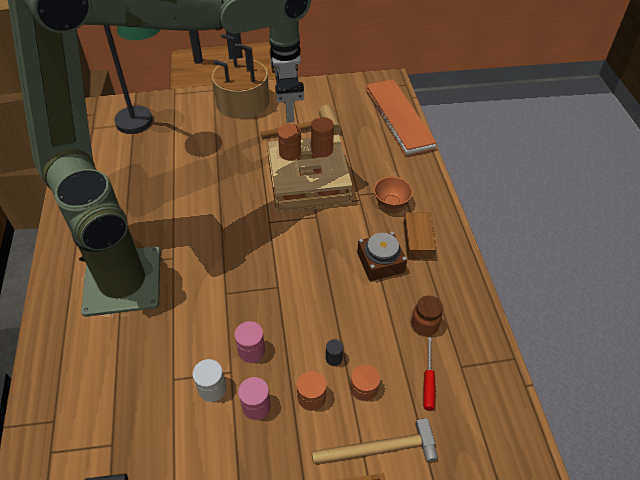

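Emit:
jog_arm --moves '[{"dx":-715,"dy":-39,"dz":72,"ax":0.2,"ay":0,"az":0},{"dx":-715,"dy":-39,"dz":72,"ax":0.2,"ay":0,"az":0},{"dx":-715,"dy":-39,"dz":72,"ax":0.2,"ay":0,"az":0},{"dx":-715,"dy":-39,"dz":72,"ax":0.2,"ay":0,"az":0},{"dx":-715,"dy":-39,"dz":72,"ax":0.2,"ay":0,"az":0},{"dx":-715,"dy":-39,"dz":72,"ax":0.2,"ay":0,"az":0},{"dx":-715,"dy":-39,"dz":72,"ax":0.2,"ay":0,"az":0},{"dx":-715,"dy":-39,"dz":72,"ax":0.2,"ay":0,"az":0},{"dx":-715,"dy":-39,"dz":72,"ax":0.2,"ay":0,"az":0},{"dx":-715,"dy":-39,"dz":72,"ax":0.2,"ay":0,"az":0},{"dx":-715,"dy":-39,"dz":72,"ax":0.2,"ay":0,"az":0},{"dx":-715,"dy":-39,"dz":72,"ax":0.2,"ay":0,"az":0},{"dx":-715,"dy":-39,"dz":72,"ax":0.2,"ay":0,"az":0},{"dx":-715,"dy":-39,"dz":72,"ax":0.2,"ay":0,"az":0},{"dx":-715,"dy":-39,"dz":72,"ax":0.2,"ay":0,"az":0},{"dx":-715,"dy":-39,"dz":72,"ax":0.2,"ay":0,"az":0},{"dx":-715,"dy":-39,"dz":72,"ax":0.2,"ay":0,"az":0},{"dx":-715,"dy":-39,"dz":72,"ax":0.2,"ay":0,"az":0},{"dx":-715,"dy":-39,"dz":72,"ax":0.2,"ay":0,"az":0}]' --claw 0

```text
time: 29.35
ee_pos: [0.4393, -0.3829, 0.2496]
ee_rot: [3.141, -0.001, 1.572]
wrist_force: [-0.2, -0.3, 0.0]
grip_width: 0.094
```

```bash
cat >> h.py <<'E'
def lidpic(n,x,y,z):
    c,st=look('wrist',n);w=cv2.imread(f'pics/{n}.png');print('pred',proj(c,[[x,y,z]],st)[0])
    e=np.linspace(0,2*np.pi,73)
    cv2.polylines(w,[np.round(proj(c,np.c_[x+.032*np.cos(e),y+.032*np.sin(e),0*e+z],st)).astype(int)],False,(0,255,0),1)
    cv2.imwrite(f'pics/{n}.png',w)
E
python3 -c "
from h import *
lidpic('w15',.4386,-.3846,.068)
plan((.4386,-.3848,.1244,1.571))
"
```

```text
pred [311.21257718 243.7007864 ]
t 29.4 pos [ 0.4394 -0.3831  0.2497] rot [ 3.1405e+00 -1.0000e-03  1.5717e+00] w 0.0941 F [ 0.8 -1.2 -0.6]
(0.4386, -0.3848, 0.1244, 1.571) d [ -1.9  -0.9 125.3] a [ 0.06 -0.06  0.04] rows>= 3
```

View pics/w15.png

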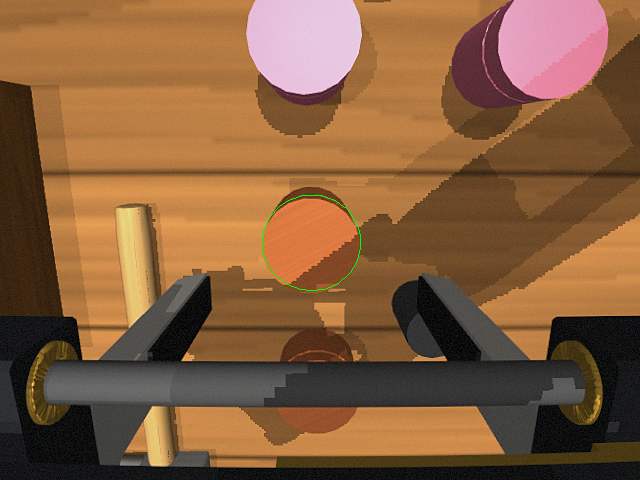

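Emit:
jog_arm --moves '[{"dx":-1.9,"dy":-1,"dz":45,"ax":0,"ay":0,"az":0},{"dx":-1.9,"dy":-1.5,"dz":90,"ax":0,"ay":0,"az":0},{"dx":-1.9,"dy":-1.5,"dz":115,"ax":0,"ay":0,"az":0},{"dx":-1.9,"dy":-1.5,"dz":126,"ax":0,"ay":0,"az":0},{"dx":-1.9,"dy":-1.5,"dz":126,"ax":0,"ay":0,"az":0},{"dx":-1.9,"dy":-1.5,"dz":126,"ax":0,"ay":0,"az":0}]'

```text
time: 30.0
ee_pos: [0.439, -0.3854, 0.1253]
ee_rot: [3.139, 0.001, 1.572]
wrist_force: [-0.6, 0.1, 1.2]
grip_width: 0.0938
```

Emit:
jog_arm --moves '[{"dx":0,"dy":0,"dz":0,"ax":0,"ay":0,"az":0},{"dx":0,"dy":0,"dz":0,"ax":0,"ay":0,"az":0},{"dx":0,"dy":0,"dz":0,"ax":0,"ay":0,"az":0},{"dx":0,"dy":0,"dz":0,"ax":0,"ay":0,"az":0},{"dx":0,"dy":0,"dz":0,"ax":0,"ay":0,"az":0},{"dx":0,"dy":0,"dz":0,"ax":0,"ay":0,"az":0},{"dx":0,"dy":0,"dz":0,"ax":0,"ay":0,"az":0},{"dx":0,"dy":0,"dz":0,"ax":0,"ay":0,"az":0}]' --claw 255 --newtons 50

```text
time: 30.8
ee_pos: [0.4392, -0.3855, 0.1259]
ee_rot: [3.138, 0.001, 1.572]
wrist_force: [-0.4, 1.6, 5.3]
grip_width: 0.0636
```

```bash
python3 -c "
from h import *
plan((.6725,-.0385,.25,1.571))
"
```

```text
t 30.8 pos [ 0.4392 -0.3855  0.1259] rot [3.1383e+00 1.3000e-03 1.5722e+00] w 0.0636 F [-0.4  1.6  5.3]
(0.6725, -0.0385, 0.25, 1.571) d [ 346.5  234.2 -123.8] a [0.19 0.08 0.07] rows>= 9
```

Emit:
jog_arm --moves '[{"dx":0,"dy":0,"dz":-25,"ax":0,"ay":0,"az":0},{"dx":0,"dy":0,"dz":-70,"ax":0.2,"ay":0.1,"az":0.1},{"dx":0,"dy":0,"dz":-110,"ax":0.2,"ay":0.1,"az":0.1},{"dx":30,"dy":20,"dz":-120,"ax":0.2,"ay":0.1,"az":0.1},{"dx":67,"dy":45,"dz":-120,"ax":0.2,"ay":0.1,"az":0.1},{"dx":104,"dy":70,"dz":-120,"ax":0.2,"ay":0.1,"az":0.1},{"dx":141,"dy":95,"dz":-120,"ax":0.2,"ay":0.1,"az":0.1},{"dx":178,"dy":120,"dz":-120,"ax":0.2,"ay":0.1,"az":0.1},{"dx":215,"dy":145,"dz":-120,"ax":0.2,"ay":0.1,"az":0.1},{"dx":252,"dy":170,"dz":-120,"ax":0.2,"ay":0.1,"az":0.1},{"dx":289,"dy":195,"dz":-120,"ax":0.2,"ay":0.1,"az":0.1},{"dx":325,"dy":219,"dz":-120,"ax":0.2,"ay":0.1,"az":0.1},{"dx":346,"dy":234,"dz":-120,"ax":0.2,"ay":0.1,"az":0.1},{"dx":347,"dy":234,"dz":-120,"ax":0.2,"ay":0.1,"az":0.1},{"dx":347,"dy":234,"dz":-120,"ax":0.2,"ay":0.1,"az":0.1},{"dx":347,"dy":234,"dz":-120,"ax":0.2,"ay":0.1,"az":0.1}]'

```text
time: 32.4
ee_pos: [0.6714, -0.039, 0.2453]
ee_rot: [-3.139, -0.0, 1.57]
wrist_force: [-0.4, 0.1, -1.5]
grip_width: 0.0637
```

```bash
python3 -c "
from h import *
plan((.6725,-.0385,.2039,1.571),(.6725,-.0385,.1919,1.571))
"
```

```text
t 32.4 pos [ 0.6714 -0.039   0.2453] rot [-3.1394 -0.      1.5695] w 0.0637 F [-0.4  0.1 -1.5]
(0.6725, -0.0385, 0.2039, 1.571) d [ 0.5  1.1 41.4] a [-0.12 -0.   -0.09] rows>= 1
(0.6725, -0.0385, 0.1919, 1.571) d [ 0.5  1.2 53.4] a [-0.12 -0.   -0.09] rows>= 2
```

Emit:
jog_arm --moves '[{"dx":0.5,"dy":1.2,"dz":20,"ax":-0.1,"ay":0,"az":0},{"dx":0.5,"dy":1.2,"dz":34,"ax":-0.1,"ay":0,"az":0},{"dx":0.5,"dy":1,"dz":40,"ax":-0.1,"ay":0,"az":0},{"dx":0.5,"dy":1,"dz":44,"ax":0,"ay":0,"az":0},{"dx":0.5,"dy":0.5,"dz":48,"ax":0,"ay":0,"az":0},{"dx":0.5,"dy":0,"dz":52,"ax":0,"ay":0,"az":0},{"dx":0.5,"dy":0,"dz":56,"ax":0,"ay":0,"az":0},{"dx":0.5,"dy":0,"dz":60,"ax":0,"ay":0,"az":0},{"dx":0.5,"dy":0,"dz":63,"ax":0,"ay":0,"az":0},{"dx":0.5,"dy":0,"dz":63,"ax":0,"ay":0,"az":0},{"dx":0.5,"dy":0,"dz":63,"ax":0,"ay":0,"az":0}]'

```text
time: 33.5
ee_pos: [0.672, -0.0392, 0.1918]
ee_rot: [3.141, 0.002, 1.57]
wrist_force: [-15.8, 0.5, 31.2]
grip_width: 0.0637
```

Emit:
jog_arm --moves '[{"dx":0,"dy":-0.5,"dz":5,"ax":0,"ay":0,"az":0},{"dx":0,"dy":-0.5,"dz":8,"ax":0,"ay":0,"az":0},{"dx":0,"dy":-0.5,"dz":8,"ax":0,"ay":0,"az":0},{"dx":0,"dy":-0.5,"dz":8,"ax":0,"ay":0,"az":0}]'

```text
time: 33.9
ee_pos: [0.6732, -0.0394, 0.1919]
ee_rot: [3.135, 0.003, 1.57]
wrist_force: [-10.8, 1.9, 24.0]
grip_width: 0.0634
```

```bash
python3 -c "
from h import *
platepic('s16')
plan((.573,.236,.29,1.571))
"
```

```text
t 33.95 pos [ 0.6731 -0.0394  0.1919] rot [3.1355e+00 2.7000e-03 1.5697e+00] w 0.0633 F [-10.2   1.5  23.2]
(0.573, 0.236, 0.29, 1.571) d [275.  -99.8 -99.5] a [ 0.35  0.15 -0.07] rows>= 7
```

View pics/s16c.png

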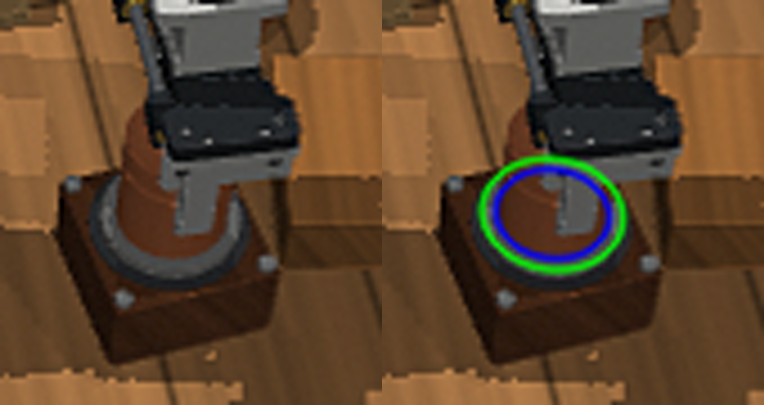

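Emit:
jog_arm --moves '[{"dx":0,"dy":0,"dz":-15,"ax":0.3,"ay":0.1,"az":0},{"dx":0,"dy":0,"dz":-50,"ax":0.3,"ay":0.1,"az":0},{"dx":0,"dy":0,"dz":-90,"ax":0.3,"ay":0.1,"az":0},{"dx":30,"dy":-11,"dz":-100,"ax":0.3,"ay":0.1,"az":0},{"dx":72,"dy":-26,"dz":-100,"ax":0.3,"ay":0.1,"az":0},{"dx":114,"dy":-42,"dz":-100,"ax":0.3,"ay":0.1,"az":0},{"dx":156,"dy":-57,"dz":-100,"ax":0.3,"ay":0.1,"az":0},{"dx":198,"dy":-72,"dz":-100,"ax":0.3,"ay":0.1,"az":0},{"dx":236,"dy":-86,"dz":-100,"ax":0.3,"ay":0.1,"az":0},{"dx":262,"dy":-96,"dz":-100,"ax":0.3,"ay":0.1,"az":0},{"dx":273,"dy":-100,"dz":-100,"ax":0.3,"ay":0.1,"az":0},{"dx":273,"dy":-100,"dz":-100,"ax":0.3,"ay":0.1,"az":0},{"dx":273,"dy":-100,"dz":-100,"ax":0.3,"ay":0.1,"az":0},{"dx":273,"dy":-100,"dz":-100,"ax":0.3,"ay":0.1,"az":0}]'

```text
time: 35.35
ee_pos: [0.5737, 0.2324, 0.2906]
ee_rot: [3.14, 0.001, 1.568]
wrist_force: [-0.1, 0.4, -2.6]
grip_width: 0.0634
```

```bash
python3 -c "
from h import *
plan((.573,.234,.2039,1.571))
"
```

```text
t 35.35 pos [0.5737 0.2324 0.2906] rot [3.1401e+00 1.4000e-03 1.5677e+00] w 0.0634 F [-0.1  0.4 -2.6]
(0.573, 0.234, 0.2039, 1.571) d [ 1.7 -0.8 86.7] a [ 0.08  0.08 -0.19] rows>= 2
```

Emit:
jog_arm --moves '[{"dx":1.5,"dy":-1,"dz":40,"ax":0,"ay":0,"az":-0.2},{"dx":1.5,"dy":-1,"dz":68,"ax":0,"ay":0,"az":-0.2},{"dx":1.5,"dy":-1,"dz":79,"ax":0,"ay":0,"az":-0.2},{"dx":1.5,"dy":-1,"dz":84,"ax":0,"ay":0,"az":-0.2},{"dx":1.5,"dy":-1,"dz":86.5,"ax":0,"ay":0,"az":-0.2},{"dx":1.5,"dy":-1,"dz":87.5,"ax":0,"ay":0,"az":-0.2},{"dx":1.5,"dy":-1,"dz":87.5,"ax":0,"ay":0,"az":-0.2}]'

```text
time: 36.05
ee_pos: [0.5737, 0.2339, 0.2045]
ee_rot: [3.138, 0.001, 1.571]
wrist_force: [1.4, -0.3, -1.3]
grip_width: 0.0632
```

Emit:
jog_arm --moves '[{"dx":0,"dy":0,"dz":0.8,"ax":0,"ay":0,"az":0},{"dx":0,"dy":0,"dz":1.2,"ax":0,"ay":0,"az":0},{"dx":0,"dy":0,"dz":1.2,"ax":0,"ay":0,"az":0}]'

```text
time: 36.35
ee_pos: [0.574, 0.2341, 0.204]
ee_rot: [3.136, 0.001, 1.571]
wrist_force: [-0.3, 0.3, -0.3]
grip_width: 0.0628
```

Emit:
jog_arm --moves '[{"dx":0,"dy":0,"dz":0.3,"ax":0,"ay":0,"az":0},{"dx":0,"dy":0,"dz":0.3,"ax":0,"ay":0,"az":0},{"dx":0,"dy":0,"dz":0,"ax":0,"ay":0,"az":0},{"dx":0,"dy":0,"dz":0,"ax":0,"ay":0,"az":0},{"dx":0,"dy":0,"dz":-5,"ax":0,"ay":0,"az":0},{"dx":0,"dy":0,"dz":-25,"ax":0,"ay":0,"az":0},{"dx":0,"dy":0,"dz":-60,"ax":0,"ay":0,"az":0},{"dx":0,"dy":0,"dz":-90,"ax":0,"ay":0,"az":0},{"dx":0,"dy":0,"dz":-120,"ax":0,"ay":0,"az":0},{"dx":0,"dy":0,"dz":-120,"ax":0,"ay":0,"az":0}]' --claw 44

```text
time: 37.35
ee_pos: [0.5757, 0.2348, 0.3305]
ee_rot: [3.125, -0.002, 1.571]
wrist_force: [0.0, 0.1, 0.4]
grip_width: 0.0777
```

```bash
python3 -c "
from h import *
c,st=look('wrist','w17');cs,st=look('side','s17')
s=cv2.imread('pics/s17.png')
for n,uv,h in [('d',(365,377),.054)]:
    L=lid(s,uv)[0];print(n,L,at_z(cs,[L],h).round(4))
plan((.5600,-.3800,.25,1.571))
"
```

```text
d [365.43936157 377.10873413] [[ 0.5601 -0.3798  0.054 ]]
t 37.45 pos [0.5736 0.2342 0.3249] rot [3.1344 0.     1.5713] w 0.0779 F [-0.9 -0.2 -0. ]
(0.56, -0.38, 0.25, 1.571) d [-614.2  -14.4   74.8] a [0.41 0.   0.02] rows>= 13
```

View pics/s17.png

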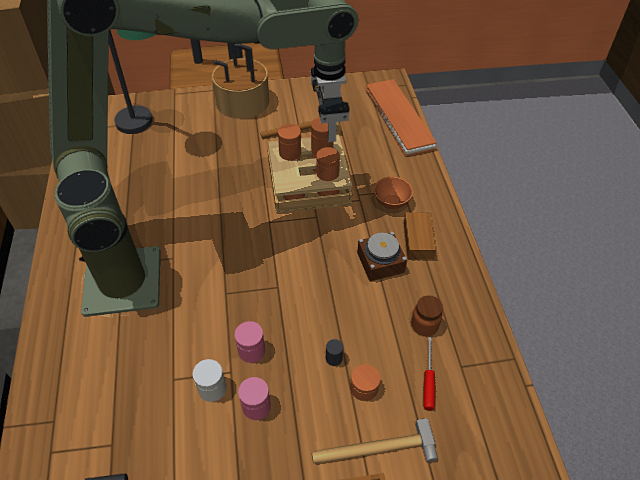

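View pics/w17.png

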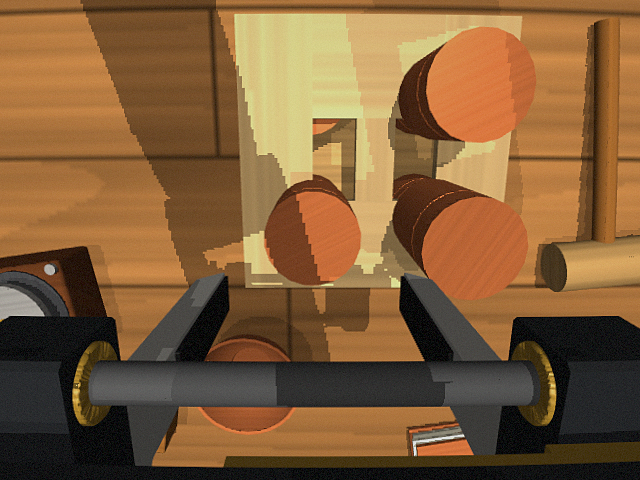

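Emit:
jog_arm --moves '[{"dx":-614,"dy":-14,"dz":75,"ax":0.4,"ay":0,"az":0},{"dx":-614,"dy":-14,"dz":75,"ax":0.4,"ay":0,"az":0},{"dx":-614,"dy":-14,"dz":75,"ax":0.4,"ay":0,"az":0},{"dx":-614,"dy":-14,"dz":75,"ax":0.4,"ay":0,"az":0},{"dx":-614,"dy":-14,"dz":75,"ax":0.4,"ay":0,"az":0},{"dx":-614,"dy":-14,"dz":75,"ax":0.4,"ay":0,"az":0},{"dx":-614,"dy":-14,"dz":75,"ax":0.4,"ay":0,"az":0},{"dx":-614,"dy":-14,"dz":75,"ax":0.4,"ay":0,"az":0},{"dx":-614,"dy":-14,"dz":75,"ax":0.4,"ay":0,"az":0},{"dx":-614,"dy":-14,"dz":75,"ax":0.4,"ay":0,"az":0},{"dx":-614,"dy":-14,"dz":75,"ax":0.4,"ay":0,"az":0},{"dx":-614,"dy":-14,"dz":75,"ax":0.4,"ay":0,"az":0},{"dx":-614,"dy":-14,"dz":75,"ax":0.4,"ay":0,"az":0},{"dx":-614,"dy":-14,"dz":75,"ax":0.4,"ay":0,"az":0},{"dx":-614,"dy":-14,"dz":75,"ax":0.4,"ay":0,"az":0},{"dx":-614,"dy":-14,"dz":75,"ax":0.4,"ay":0,"az":0},{"dx":-614,"dy":-14,"dz":75,"ax":0.4,"ay":0,"az":0}]' --claw 0

```text
time: 39.15
ee_pos: [0.561, -0.3777, 0.2501]
ee_rot: [3.141, -0.0, 1.574]
wrist_force: [-0.5, -0.1, -0.1]
grip_width: 0.0943
```

```bash
python3 -c "
from h import *
lidpic('w18',.5598,-.3798,.054)
plan((.5598,-.3800,.1144,1.571))
"
```

```text
pred [311.09621294 237.94571278]
t 39.2 pos [ 0.5611 -0.3779  0.2503] rot [3.1411e+00 1.0000e-04 1.5737e+00] w 0.0939 F [-0.5  0.6 -0.3]
(0.5598, -0.38, 0.1144, 1.571) d [ -2.1  -1.3 135.9] a [0.03 0.   0.15] rows>= 3
```

View pics/w18.png

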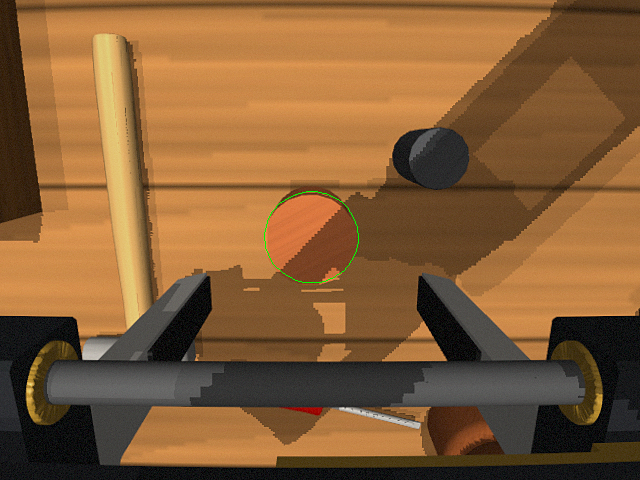

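Emit:
jog_arm --moves '[{"dx":-2,"dy":-1.3,"dz":45,"ax":0,"ay":0,"az":0.1},{"dx":-2,"dy":-1.8,"dz":90,"ax":0,"ay":0,"az":0.1},{"dx":-2,"dy":-1.8,"dz":122,"ax":0,"ay":0,"az":0.1},{"dx":-2,"dy":-1.8,"dz":136,"ax":0,"ay":0,"az":0.1},{"dx":-2,"dy":-1.8,"dz":136,"ax":0,"ay":0,"az":0.1},{"dx":-2,"dy":-1.8,"dz":136,"ax":0,"ay":0,"az":0.1}]'

```text
time: 39.8
ee_pos: [0.5604, -0.3803, 0.1161]
ee_rot: [3.139, 0.002, 1.573]
wrist_force: [0.1, -0.4, 1.3]
grip_width: 0.0941
```

Emit:
jog_arm --moves '[{"dx":0,"dy":0,"dz":0,"ax":0,"ay":0,"az":0},{"dx":0,"dy":0,"dz":0,"ax":0,"ay":0,"az":0},{"dx":0,"dy":0,"dz":0,"ax":0,"ay":0,"az":0},{"dx":0,"dy":0,"dz":0,"ax":0,"ay":0,"az":0},{"dx":0,"dy":0,"dz":0,"ax":0,"ay":0,"az":0},{"dx":0,"dy":0,"dz":0,"ax":0,"ay":0,"az":0},{"dx":0,"dy":0,"dz":0,"ax":0,"ay":0,"az":0},{"dx":0,"dy":0,"dz":0,"ax":0,"ay":0,"az":0}]' --claw 255 --newtons 50

```text
time: 40.6
ee_pos: [0.5607, -0.3805, 0.1169]
ee_rot: [3.138, 0.002, 1.572]
wrist_force: [-1.1, 1.5, 5.0]
grip_width: 0.0634
```

```bash
python3 -c "
from h import *
plan((.6725,-.0385,.24,1.571))
"
```

```text
t 40.6 pos [ 0.5607 -0.3805  0.1169] rot [3.1383e+00 2.3000e-03 1.5725e+00] w 0.0634 F [-1.1  1.5  5. ]
(0.6725, -0.0385, 0.24, 1.571) d [ 341.5  112.8 -123.5] a [0.19 0.13 0.08] rows>= 8
```

Emit:
jog_arm --moves '[{"dx":0,"dy":0,"dz":-25,"ax":0,"ay":0,"az":0},{"dx":0,"dy":0,"dz":-70,"ax":0.2,"ay":0.1,"az":0.1},{"dx":0,"dy":0,"dz":-115,"ax":0.2,"ay":0.1,"az":0.1},{"dx":30,"dy":10,"dz":-125,"ax":0.2,"ay":0.1,"az":0.1},{"dx":72,"dy":24,"dz":-125,"ax":0.2,"ay":0.1,"az":0.1},{"dx":114,"dy":38,"dz":-125,"ax":0.2,"ay":0.1,"az":0.1},{"dx":156,"dy":52,"dz":-125,"ax":0.2,"ay":0.1,"az":0.1},{"dx":198,"dy":65,"dz":-125,"ax":0.2,"ay":0.1,"az":0.1},{"dx":240,"dy":79,"dz":-125,"ax":0.2,"ay":0.1,"az":0.1},{"dx":282,"dy":93,"dz":-125,"ax":0.2,"ay":0.1,"az":0.1},{"dx":318,"dy":105,"dz":-125,"ax":0.2,"ay":0.1,"az":0.1},{"dx":338,"dy":112,"dz":-125,"ax":0.2,"ay":0.1,"az":0.1},{"dx":342,"dy":113,"dz":-125,"ax":0.2,"ay":0.1,"az":0.1},{"dx":342,"dy":113,"dz":-125,"ax":0.2,"ay":0.1,"az":0.1},{"dx":342,"dy":113,"dz":-125,"ax":0.2,"ay":0.1,"az":0.1},{"dx":342,"dy":113,"dz":-125,"ax":0.2,"ay":0.1,"az":0.1}]'

```text
time: 42.2
ee_pos: [0.6723, -0.0397, 0.2412]
ee_rot: [-3.141, 0.001, 1.569]
wrist_force: [-0.5, -0.7, -2.6]
grip_width: 0.0631
```

```bash
python3 -c "
from h import *
plan((.6725,-.0385,.1949,1.571),(.6725,-.0385,.1829,1.571))
"
```

```text
t 42.2 pos [ 0.6723 -0.0397  0.2412] rot [-3.1408e+00  1.0000e-03  1.5687e+00] w 0.0631 F [-0.5 -0.7 -2.6]
(0.6725, -0.0385, 0.1949, 1.571) d [ 1.3  0.2 46.3] a [-0.05  0.06 -0.13] rows>= 1
(0.6725, -0.0385, 0.1829, 1.571) d [ 1.3  0.2 58.3] a [-0.05  0.06 -0.13] rows>= 2
```

Emit:
jog_arm --moves '[{"dx":1.3,"dy":0.5,"dz":25,"ax":0,"ay":0,"az":0},{"dx":1.3,"dy":0.5,"dz":39,"ax":0,"ay":0,"az":0},{"dx":1.3,"dy":0.5,"dz":45,"ax":0,"ay":0,"az":0},{"dx":1.3,"dy":0,"dz":49,"ax":0,"ay":0,"az":0},{"dx":1.3,"dy":0,"dz":53,"ax":0,"ay":0,"az":0},{"dx":1.3,"dy":-0.5,"dz":57,"ax":0,"ay":0,"az":0},{"dx":1.3,"dy":-0.5,"dz":61,"ax":0,"ay":0,"az":0},{"dx":1.3,"dy":-0.5,"dz":65,"ax":0,"ay":0,"az":0},{"dx":1.3,"dy":-0.5,"dz":68,"ax":0,"ay":0,"az":0},{"dx":1.3,"dy":-0.5,"dz":68,"ax":0,"ay":0,"az":0},{"dx":1.3,"dy":-0.5,"dz":68,"ax":0,"ay":0,"az":0}]'

```text
time: 43.3
ee_pos: [0.6727, -0.0389, 0.1827]
ee_rot: [3.14, 0.003, 1.569]
wrist_force: [-17.1, 1.0, 30.5]
grip_width: 0.0637
```

Emit:
jog_arm --moves '[{"dx":0,"dy":-0.5,"dz":5,"ax":0,"ay":0,"az":0},{"dx":0,"dy":-0.5,"dz":8,"ax":0,"ay":0,"az":0},{"dx":0,"dy":-0.5,"dz":8,"ax":0,"ay":0,"az":0},{"dx":0,"dy":-0.5,"dz":8,"ax":0,"ay":0,"az":0}]'

```text
time: 43.7
ee_pos: [0.6741, -0.0391, 0.1828]
ee_rot: [3.133, 0.004, 1.569]
wrist_force: [-9.5, 1.6, 22.1]
grip_width: 0.0636
```

```bash
python3 -c "
from h import *
platepic('s19')
plan((.478,.234,.29,1.571))
"
```

```text
t 43.75 pos [ 0.6741 -0.039   0.1828] rot [3.1335 0.0037 1.5694] w 0.0636 F [-9.6  1.5 22.4]
(0.478, 0.234, 0.29, 1.571) d [ 272.4 -195.6 -109.8] a [ 0.46  0.21 -0.09] rows>= 8
```

View pics/s19c.png

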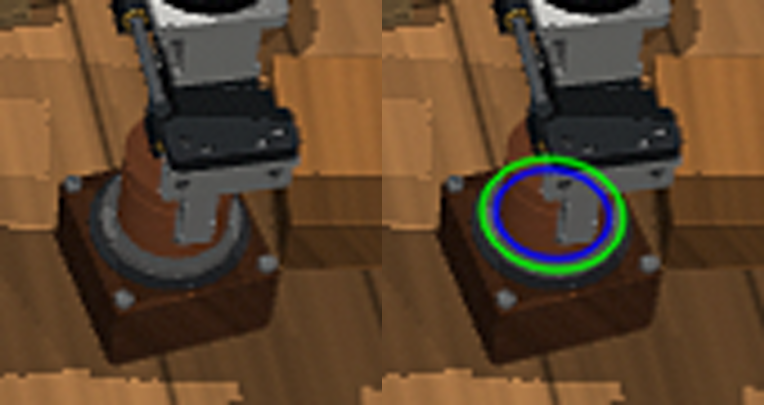

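Emit:
jog_arm --moves '[{"dx":0,"dy":0,"dz":-15,"ax":0.4,"ay":0.2,"az":-0.1},{"dx":0,"dy":0,"dz":-55,"ax":0.4,"ay":0.2,"az":-0.1},{"dx":0,"dy":0,"dz":-100,"ax":0.4,"ay":0.2,"az":-0.1},{"dx":28,"dy":-20,"dz":-110,"ax":0.4,"ay":0.2,"az":-0.1},{"dx":61,"dy":-44,"dz":-110,"ax":0.4,"ay":0.2,"az":-0.1},{"dx":94,"dy":-68,"dz":-110,"ax":0.4,"ay":0.2,"az":-0.1},{"dx":127,"dy":-92,"dz":-110,"ax":0.4,"ay":0.2,"az":-0.1},{"dx":160,"dy":-116,"dz":-110,"ax":0.4,"ay":0.2,"az":-0.1},{"dx":193,"dy":-140,"dz":-110,"ax":0.4,"ay":0.2,"az":-0.1},{"dx":226,"dy":-164,"dz":-110,"ax":0.4,"ay":0.2,"az":-0.1},{"dx":255,"dy":-185,"dz":-110,"ax":0.4,"ay":0.2,"az":-0.1},{"dx":270,"dy":-195,"dz":-110,"ax":0.4,"ay":0.2,"az":-0.1},{"dx":271,"dy":-196,"dz":-110,"ax":0.4,"ay":0.2,"az":-0.1},{"dx":271,"dy":-196,"dz":-110,"ax":0.4,"ay":0.2,"az":-0.1},{"dx":271,"dy":-196,"dz":-110,"ax":0.4,"ay":0.2,"az":-0.1}]'

```text
time: 45.25
ee_pos: [0.4785, 0.232, 0.2905]
ee_rot: [3.139, 0.0, 1.57]
wrist_force: [0.4, -0.4, -2.2]
grip_width: 0.0635
```

```bash
python3 -c "
from h import *
plan((.478,.233,.1948,1.571))
"
```

```text
t 45.25 pos [0.4785 0.232  0.2905] rot [3.1391e+00 3.0000e-04 1.5702e+00] w 0.0635 F [ 0.4 -0.4 -2.2]
(0.478, 0.233, 0.1948, 1.571) d [ 1.1 -0.7 95.7] a [ 0.14  0.02 -0.05] rows>= 2
```

Emit:
jog_arm --moves '[{"dx":1,"dy":-1,"dz":45,"ax":0.1,"ay":0,"az":0},{"dx":1,"dy":-1,"dz":76,"ax":0.1,"ay":0,"az":0},{"dx":1,"dy":-1,"dz":88,"ax":0.1,"ay":0,"az":0},{"dx":1,"dy":-1,"dz":93,"ax":0.1,"ay":0,"az":0},{"dx":1,"dy":-1,"dz":95.5,"ax":0.1,"ay":0,"az":0},{"dx":1,"dy":-1,"dz":96.5,"ax":0.1,"ay":0,"az":0},{"dx":1,"dy":-1,"dz":96.5,"ax":0.1,"ay":0,"az":0}]'

```text
time: 45.95
ee_pos: [0.4788, 0.2331, 0.1955]
ee_rot: [3.138, -0.001, 1.57]
wrist_force: [0.6, -0.1, -1.5]
grip_width: 0.0631
```

Emit:
jog_arm --moves '[{"dx":0,"dy":0,"dz":0.8,"ax":0,"ay":0,"az":0},{"dx":0,"dy":0,"dz":1.3,"ax":0,"ay":0,"az":0},{"dx":0,"dy":0,"dz":1.3,"ax":0,"ay":0,"az":0}]'

```text
time: 46.25
ee_pos: [0.4792, 0.2334, 0.195]
ee_rot: [3.136, -0.001, 1.57]
wrist_force: [0.2, -0.5, -0.7]
grip_width: 0.0633
```

Emit:
jog_arm --moves '[{"dx":0,"dy":0,"dz":0.4,"ax":0,"ay":0,"az":0},{"dx":0,"dy":0,"dz":0.4,"ax":0,"ay":0,"az":0},{"dx":0,"dy":0,"dz":0,"ax":0,"ay":0,"az":0},{"dx":0,"dy":0,"dz":0,"ax":0,"ay":0,"az":0},{"dx":0,"dy":0,"dz":-5,"ax":0,"ay":0,"az":0},{"dx":0,"dy":0,"dz":-25,"ax":0,"ay":0,"az":0},{"dx":0,"dy":0,"dz":-60,"ax":0,"ay":0,"az":0},{"dx":0,"dy":0,"dz":-90,"ax":0,"ay":0,"az":0},{"dx":0,"dy":0,"dz":-130,"ax":0,"ay":0,"az":0},{"dx":0,"dy":0,"dz":-130,"ax":0,"ay":0,"az":0},{"dx":-50,"dy":0,"dz":-130,"ax":0,"ay":0,"az":0},{"dx":-100,"dy":0,"dz":-130,"ax":0,"ay":0,"az":0},{"dx":-150,"dy":0,"dz":-130,"ax":0,"ay":0,"az":0},{"dx":-200,"dy":0,"dz":-130,"ax":0,"ay":0,"az":0},{"dx":-250,"dy":0,"dz":-130,"ax":0,"ay":0,"az":0},{"dx":-300,"dy":0,"dz":-130,"ax":0,"ay":0,"az":0},{"dx":-350,"dy":0,"dz":-130,"ax":0,"ay":0,"az":0},{"dx":-350,"dy":0,"dz":-130,"ax":0,"ay":0,"az":0},{"dx":-350,"dy":0,"dz":-130,"ax":0,"ay":0,"az":0}]' --claw 44

```text
time: 48.15
ee_pos: [0.4779, -0.1177, 0.3241]
ee_rot: [3.137, -0.002, 1.567]
wrist_force: [-0.8, 0.6, 0.5]
grip_width: 0.0776
```

```bash
python3 -c "
from h import *
ct,st=look('top','t20');cs,st=look('side','s20')
t=cv2.imread('pics/t20.png');s=cv2.imread('pics/s20.png')
cv2.imwrite('pics/c20.png',np.hstack([cv2.resize(t[160:300,120:260],None,fx=2.8,fy=2.8,interpolation=cv2.INTER_CUBIC),cv2.resize(s[100:225,240:365],None,fx=3.136,fy=3.136,interpolation=cv2.INTER_CUBIC)]))
for n,x,y,h in ('a',.572,.330,.174),('b',.479,.330,.160),('c',.573,.234,.146),('d',.479,.233,.132):
    L=lid(t,proj(ct,[[x,y,h]])[0]);M=lid(s,proj(cs,[[x,y,h]])[0]);print(n,at_z(ct,[L[0]],h).round(4),tri([(ct,L[0],None),(cs,M[0],None)]).round(4))
plan()
"
```

```text
a [[0.5718 0.3319 0.174 ]] [ 0.6502  0.5814 -0.6475]
b [[0.4781 0.3319 0.16  ]] [ 0.5669  0.5675 -0.632 ]
c [[0.5725 0.2346 0.146 ]] [ 0.606   0.338  -0.3424]
d [[0.4778 0.2344 0.132 ]] [ 0.5374  0.3307 -0.336 ]
t 48.25 pos [ 0.4782 -0.1158  0.3242] rot [ 3.1371e+00 -1.9000e-03  1.5710e+00] w 0.0779 F [0.9 0.9 0. ]
```

View pics/t20.png

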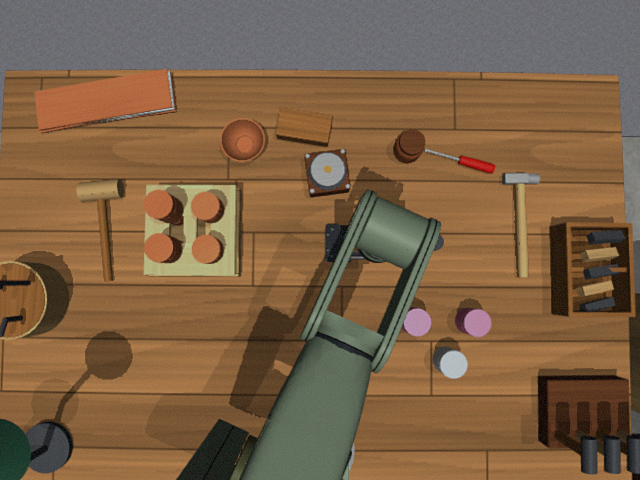

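View pics/c20.png

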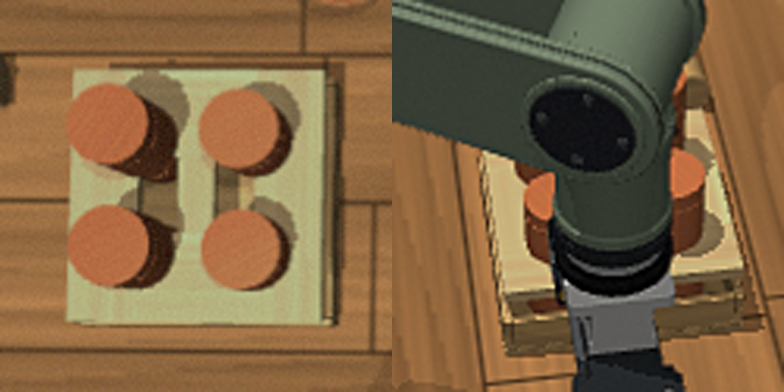

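Emit:
jog_arm --moves '[{"dx":-40,"dy":0,"dz":0,"ax":0,"ay":0,"az":0},{"dx":-90,"dy":0,"dz":0,"ax":0,"ay":0,"az":0},{"dx":-140,"dy":0,"dz":0,"ax":0,"ay":0,"az":0},{"dx":-190,"dy":0,"dz":0,"ax":0,"ay":0,"az":0},{"dx":-240,"dy":0,"dz":0,"ax":0,"ay":0,"az":0},{"dx":-270,"dy":0,"dz":0,"ax":0,"ay":0,"az":0},{"dx":-270,"dy":0,"dz":0,"ax":0,"ay":0,"az":0},{"dx":-270,"dy":0,"dz":0,"ax":0,"ay":0,"az":0}]'

```text
time: 49.05
ee_pos: [0.4789, -0.3843, 0.3231]
ee_rot: [3.138, -0.004, 1.573]
wrist_force: [0.3, 0.3, 0.1]
grip_width: 0.0776
```

```bash
python3 -c "
from h import *
cs,st=look('side','s21')
ct,st=look('top','t21')
t=cv2.imread('pics/t21.png');s=cv2.imread('pics/s21.png')
for n,x,y,h in ('a',.572,.330,.174),('b',.479,.330,.160),('c',.573,.234,.146),('d',.479,.233,.132):
    try:
        L=lid(t,proj(ct,[[x,y,h]])[0]);M=lid(s,proj(cs,[[x,y,h]])[0]);print(n,tri([(ct,L[0],None),(cs,M[0],None)]).round(4))
    except Exception as e: print(n,e)
"
```

```text
a [0.5724 0.332  0.1737]
b [0.4789 0.3318 0.16  ]
c [0.5733 0.2348 0.145 ]
d [ 0.5375  0.3308 -0.3361]
```

View pics/s21.png

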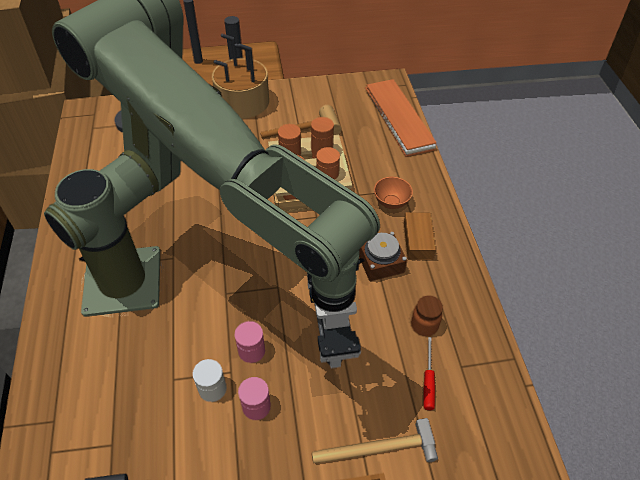

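All caddies are standing on the board at the expected heights; d is hidden by the arm in the side view but the top view shows it in place. The robot touches nothing.

```bash
python3 -c "
from rig import *
print(finish_job())"
```

```text
the job is handed in; nothing more can be done
None
```

The job is done and handed in at about 49 s of robot time. All four copper caddies (a to d) were present, and each is stamped and standing on the board.

- **Board:** it lies flat on the lower caddies, with its centre at about (0.525, 0.283) m. The crate centre measured (0.525, 0.2825) m.
- **Stamping:** I stamped in the order a, b, c, d (96, 82, 68, 54 mm). Each time the descent stopped 12 mm below the plate's rest height (base at 66 mm) while the downward force rose to 25–31 N, so the plate was on its stop. Caddies b, c and d were within about 1–2 mm of the plate centre. Caddy a was about 2.5 mm off.
- **Placing:** the caddies stand near the four corners, each with its edge about 25 mm inside the board's edge.
- **Final checks:**
  - **Two views:** these put the lids of a, b and c at 174, 160 and 145 mm, which is right for standing upright on the board.
  - **Caddy d:** the arm blocked the side camera, so that height reading was invalid. Only the top view confirms d.
  - **Other objects:** the tools and look-alikes were not touched. In the last pictures those not hidden by the arm looked unmoved. I didn't see the dolly again after lifting caddy d, because the arm hid it.

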